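# Pack the bronze mount boss down and cover its box

### The arm

A 6-joint arm with a two-finger parallel gripper is mounted at the origin on the work surface. World frame = base frame: x ahead of the robot, y to its left, z up, the work surface at z = 0. Lengths are in m, angles in degrees, forces in N, time in s.
With the tool pointing down it reaches from about 0.15 to 0.775 m from the base axis. Payload 6.1 kg.
Tool frame: the origin (TCP) lies midway between the tips of the shut fingers; the grasp point (between the pads) lies 19 mm behind it; z points along the fingers, y is the line along which they close (so a half turn about z gives the same grasp; the last joint's range is limited). The gripper opens to 85 mm and grips with 20 to 120 N. Pads are 22 mm wide; open, the fingers measure 114 mm over their backs; the gripper's body (76 mm by 85 mm) begins 54 mm behind the grasp point. The pads swing forward as they close: fully open they stand 13 mm farther back than shut.
Start: joints at [-63.999, 7.208, -2.269, 80.523, 0, 90], TCP at [0.23, -0.472, 0.231] pointing down, gripper open.
Joint ranges: [-155.77, 155.77], [-54.66, 111.73], [-72.52, 77.12], [-102.08, 115.82], [-83.92, 84.16], [-180, 180]. Speed limits (degrees/s): [136.94, 136.94, 172.46, 180, 180, 180].

### API

Orientations are given as a 3x3 rotation matrix whose columns are the frame's x, y, z axes.
In Python, from rig import arm gives the robot as it stands.
- The arm moves only by the tool move_arm, never from a script. Its argument "moves" is a list of rows, each a list of 3 entries, a list of its own where there are three numbers: the shift along the tool's x, y, z normalised to -1 to 1, where 1 is 30 mm, then the turn, a rotation vector about the tool's x, y, z normalised to -1 to 1, where 1 is 4 degrees, then the closure, from 0 (fully open) to 1 (shut). In form: [[[dx, dy, dz], [ax, ay, az], jaw], ...]. A call has 1 to 8 rows; each row shifts and turns the commanded pose from where the row before left it, along the tool's axes as they then stand; what a row does not reach is not made up. A row lasts 1/8 s, in which the tool goes at most 62.5 mm and 10.7 degrees, less where a joint would pass 70% of its speed; a pose out of reach is approached as far as the arm can. A call with a number of a shift or a turn outside -1 to 1 is refused whole. A call with a gripper value outside its range is refused whole. The fingers move at their own pace and stop on an object; the grip force is fixed at half the most. Time passes only in rows, so rows that do not move let the fingers close. It gives the time, the measured TCP pose, the force, the opening and the grip force at its end, in the units of the state.
- arm.read_state(): the state, without advancing time (a new reading comes with each control period).
- arm.capture(name): name is "side" or "top"; returns a dict with "pixels" (400x640x3 uint8, red, green, blue), "fx", "fy", "cx", "cy" (pixels), "world_to_cam" (4x4, takes a point from world to camera coordinates). Camera axes: x right, y up, looking along -z (the intrinsics and any distortion apply to the point x, -y, -z); pixel columns grow to the right and rows downward; lengths in m; the calibration is good to about 2 mm. A picture is of the moment at which its call begins. There is no depth.
- arm.close_job(): hands the job in; it is judged then, once.
Trained networks look in a picture, given as the dict that the camera call returned (one of the last four; its "shot" number tells which), for a name from the list of things; names that differ only in an ending like _2 or _b are one class to them, and where a whole thing is asked for, a point or a joint stands for the part that bears it (a point fixed in the world has none). Each returns a list of dicts, best first, with "conf" (0 to 1); they miss things now and then, are a little off and sometimes report something else, mostly with a low value. They report only what shows in the picture. A call takes as long as a camera call.
- arm.boxes_of(picture, label): "pixel" ([column, row] in pixels, amid what is visible of it).
- arm.mark_of(picture, label): "pixel" ([column, row] in pixels: a listed point, or the origin of a listed thing).
The state is a dict: "time": time; "qpos": joint angles; "joint_vel": joint speeds; "joint_torque": joint torques, N m; "ee_pos": TCP position; "tcp_rot": TCP orientation; "contact_force": force on the tool from outside, world axes, zero at the start; "moment": the same for the moment, N m; "finger_gap": finger opening in m; "grasp_force": force on a finger pad.
Only numpy, scipy, OpenCV 4.12 (cv2) and the standard library are available. Lean on these libraries where they do the work, as an engineer would, in place of code of your own. Each camera call takes 0.05 s, during which the arm holds its last target. There are 200 camera calls.

### The job

Take the bronze mount off the leaning study stand and lay it in the fitted recess of the white storage box with its round boss down, so that the plate lies flat and fully home; set it down, do not let it drop. Then put the loose cover on the box so that both pins come up through its two holes and it lies flush on the rim all round. Leave the tool jar, the caliper and the small sample box where they are.

Things in the scene. Friction and masses are not known exactly. Their poses are not given: they have to be found in the camera images.
- mount: loose cast plate of dull green-brown bronze, 110 (x) x 60 (y) x 8 mm, 0.45 kg; ends alike. Origin: plate centre, mid-thickness. z: out of its plain back; a round boss 30 mm across stands out 12 mm from the other face (-z). At first it leans on the stand, back outward, boss between the rails, x up the slope, z 60 degrees off vertical, centre 86 mm up; long edges overhang the rails by 5 mm
- boss_tip (a point): centre of the boss's end, 16 mm from the mount's origin along its -z
- stand: plain aluminium study stand, fixed: two rails 6 mm wide, 22 mm either side of its middle, leaning back 30 degrees from upright, small ledges at their feet, base 115 x 70 x 7 mm; 130 mm high. Origin on the desk below the centre of the mount resting on it. z up; the mount leans on its -x side; y along its width
- box: fixed white box 200 (x) x 150 (y) x 34 mm; origin at centre of underside, z up. Central recess 116 x 66 mm, 12 mm deep, its dark floor with a 38 mm square well 16 mm deeper for the boss. A thumb cut-out 56 mm wide (x) in each long side runs from recess to outside, down to 6 mm above the desk. Steel pins, 10 mm diameter, 16 mm high, tapered, stand on the rim at x = +80 and -80 mm, y = 0
- recess (a point): where the mount's origin is when it lies home in the recess: centre of the box, 26 mm above the desk; axes as the box
- cover_seat (a point): centre of the box at rim height, 34 mm above the desk: where the cover's origin is when the cover is seated; axes as the box
- cover: loose white plate 200 (x) x 150 (y) x 6 mm, 0.22 kg, lying flat on the desk. Origin at the centre of its underside, z up. Two holes 14 mm in diameter at x = +80 and -80 mm, y = 0. A pale wooden grip bar 70 (x) x 22 (y) mm stands on its centre, 28 mm high, its top 34 mm above the origin. Either way round will do
- tool_jar: glass jar 76 mm wide, 90 mm high, with hand tools sticking out to 190 mm; bystander. Origin at the centre of its underside
- caliper: steel caliper 200 mm long (y), 12 mm high, lying flat; bystander. Origin under its middle
- sample_box: small card box 84 x 104 x 30 mm; bystander. Origin at the centre of its underside

How it is judged:
By the outcome, as a careful person would: the job done as asked, in the order asked, and still so for the second after the job is handed in, with the robot touching nothing.
It also fails if it takes over 61 s, if anything falls off the work surface, if the arm or the gripper's body presses on something with over 40 N, if the wrist force passes 120 N, or if a joint passes its speed limit or range.

## Working session

There is one attempt and no reset: what is moved stays moved. The work goes in short steps, Python scripts to look and compute and a tool call to move; the robot and the scene stay as the last step left them, time stands still between calls to the robot, and variables do not carry over. Pictures are saved under pics/ and viewed, at most 10 in all, crops included, and the job is handed in when it is done.

Besides the shell and the picture viewer there is one more tool, called after ">>>" by a JSON object that holds its "fn" and its "kwargs". move_arm: Moves the arm, as the interface text tells. Its arguments: {"type":"object","properties":{"moves":{"type":"array"}},"required":["moves"]}

```bash
mkdir -p pics; ls
cat > h.py <<'E'
import numpy as np, cv2
from rig import arm
def proj(c,P):
    P=np.atleast_2d(P); W=np.array(c["world_to_cam"]); q=P@W[:3,:3].T+W[:3,3]
    return np.c_[c["cx"]+c["fx"]*q[:,0]/-q[:,2], c["cy"]+c["fy"]*-q[:,1]/-q[:,2]]
def ray(c,px):
    W=np.array(c["world_to_cam"]); R=W[:3,:3]
    d=np.array([(px[0]-c["cx"])/c["fx"],-(px[1]-c["cy"])/c["fy"],-1.])
    return -R.T@W[:3,3], R.T@d
def onz(c,px,z):
    o,d=ray(c,px); return o+d*(z-o[2])/d[2]
def tri(obs):
    A=0;b=0
    for c,px in obs:
        o,d=ray(c,px); d=d/np.linalg.norm(d); M=np.eye(3)-np.outer(d,d); A=A+M; b=b+M@o
    return np.linalg.solve(A,b)
E
python3 - <<'E'
from h import *
cs={n:arm.capture(n) for n in("side","top")}
for n,c in cs.items():
    cv2.imwrite(f"pics/{n}0.png",c["pixels"][:,:,::-1]); print(n,[k for k in c],c["fx"],c["fy"],c["cx"],c["cy"]);print(np.round(c["world_to_cam"],3).tolist())
    for k in c:
        if 'dist' in k: print(k,c[k])
for l in["mount","boss_tip","stand","box","recess","cover_seat","cover","tool_jar","caliper","sample_box"]:
    for n,c in cs.items():
        print(l,n,"M",[(np.round(d["pixel"]).tolist(),round(d["conf"],2)) for d in arm.mark_of(c,l)][:3],"B",[(np.round(d["pixel"]).tolist(),round(d["conf"],2)) for d in arm.boxes_of(c,l)][:3])
E
```

```text
pics
side ['pixels', 'fx', 'fy', 'cx', 'cy', 'world_to_cam', 'shot'] 462.6925712114854 462.6925712114854 322.42108995099477 206.37779757215333
[[-0.999, -0.05, -0.007, 0.638], [0.02, -0.535, 0.845, -0.097], [-0.046, 0.843, 0.535, -1.315], [0.0, 0.0, 0.0, 1.0]]
top ['pixels', 'fx', 'fy', 'cx', 'cy', 'world_to_cam', 'shot'] 503.98260430226355 503.98260430226355 317.8678100809067 193.19865058677385
[[-0.01, -1.0, -0.001, 0.022], [0.999, -0.01, 0.034, -0.606], [-0.034, -0.001, 0.999, -1.451], [0.0, 0.0, 0.0, 1.0]]
mount side M [([370.0, 168.0], 0.65)] B [([369.0, 170.0], 0.83), ([390.0, 328.0], 0.16)]
mount top M [([422.0, 234.0], 0.97)] B [([421.0, 236.0], 0.74)]
boss_tip side M [([368.0, 171.0], 0.75), ([374.0, 227.0], 0.5), ([287.0, 198.0], 0.34)] B [([371.0, 170.0], 0.61)]
boss_tip top M [([421.0, 229.0], 0.73)] B [([420.0, 231.0], 0.56), ([327.0, 234.0], 0.25)]
stand side M [([371.0, 191.0], 0.97)] B [([365.0, 191.0], 0.82), ([374.0, 235.0], 0.27)]
stand top M [([413.0, 233.0], 0.65)] B [([412.0, 219.0], 0.7)]
box side M [([374.0, 237.0], 0.97), ([371.0, 170.0], 0.49)] B [([375.0, 2
[... 350 characters left out ...]
 235.0], 0.66), ([324.0, 234.0], 0.58)] B [([324.0, 234.0], 0.66)]
cover side M [([391.0, 325.0], 0.95), ([272.0, 281.0], 0.58), ([373.0, 193.0], 0.18)] B [([388.0, 328.0], 0.81)]
cover top M [([203.0, 242.0], 0.59)] B []
tool_jar side M [([288.0, 195.0], 0.76)] B [([392.0, 328.0], 0.73), ([287.0, 181.0], 0.65)]
tool_jar top M [([398.0, 138.0], 0.81)] B [([400.0, 134.0], 0.81)]
caliper side M [([277.0, 238.0], 0.59)] B [([270.0, 243.0], 0.78)]
caliper top M [([325.0, 135.0], 0.71)] B [([314.0, 135.0], 0.76)]
sample_box side M [([270.0, 281.0], 0.64)] B [([271.0, 274.0], 0.72), ([288.0, 179.0], 0.69)]
sample_box top M [([251.0, 140.0], 0.78), ([323.0, 234.0], 0.39)] B [([251.0, 139.0], 0.97)]
```

Run:
```python
from h import *
a=cv2.imread("pics/top0.png")[90:300,140:480]; cv2.imwrite("pics/topc.png",cv2.resize(a,(800,494),interpolation=cv2.INTER_CUBIC))
a=cv2.imread("pics/side0.png")[110:380,220:500]; cv2.imwrite("pics/sidec.png",cv2.resize(a,(616,594),interpolation=cv2.INTER_CUBIC))
```

```text
(no output)
```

View pics/topc.png

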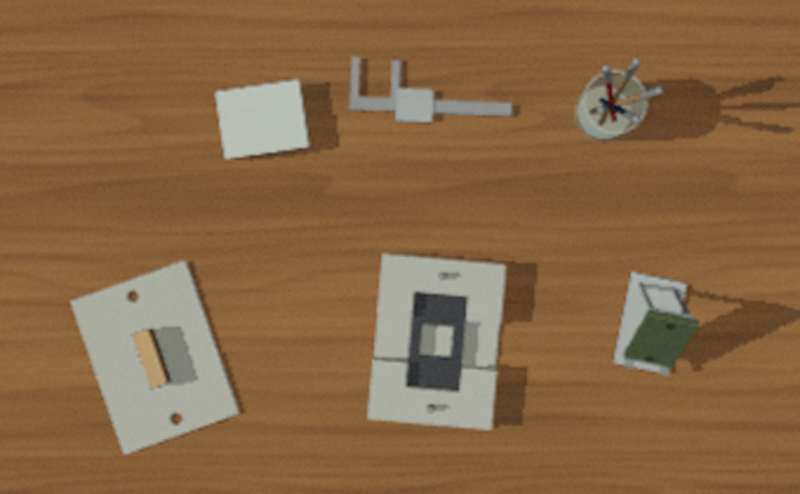

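View pics/sidec.png

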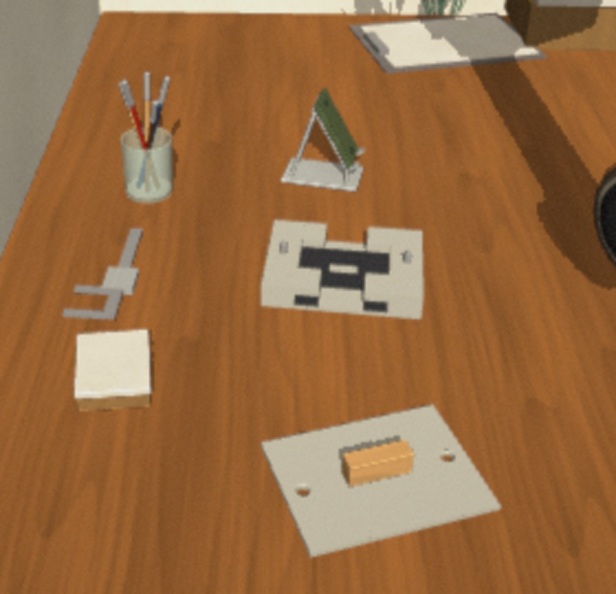

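Top crop: the mount leans at about (660,340) with its back towards the robot (image down), the box is centred at about (437,340), and the cover is at about (155,358) with holes at (132,296) and (176,419). The network marks agree with this. Next I fit poses.

```bash
cat > fit.py <<'E'
from h import *
from scipy.optimize import least_squares
def Rz(a): c,s=np.cos(a),np.sin(a); return np.array([[c,-s,0],[s,c,0],[0,0,1]])
def hull(pts): return cv2.convexHull(pts.astype(np.float32).reshape(-1,1,2)).reshape(-1,2)
def maskof(c,kind,near,up=4):
    im=cv2.resize(c["pixels"],None,fx=up,fy=up,interpolation=cv2.INTER_CUBIC)
    h=cv2.cvtColor(im,cv2.COLOR_RGB2HSV).astype(int)
    if kind=="white": m=(h[...,1]<60)&(h[...,2]>125)
    elif kind=="wood": m=(h[...,0]<22)&(h[...,2]>195)&(h[...,1]>60)
    else: m=(h[...,0]>28)&(h[...,0]<95)&(h[...,1]>50)
    n,l,s,ce=cv2.connectedComponentsWithStats(m.astype(np.uint8))
    best=min([i for i in range(1,n) if s[i,4]>300],key=lambda i:np.hypot(*((ce[i]+.5)/up-.5-near)))
    cs,_=cv2.findContours((l==best).astype(np.uint8),cv2.RETR_EXTERNAL,cv2.CHAIN_APPROX_NONE)
    k=max(cs,key=cv2.contourArea)[:,0].astype(float)
    return (k+.5)/up-.5
def fit(obs,pts3,x0):
    # obs: list of (cam, contour); match convex hulls: contour hull points to model hull polygon
    H=[]
    for c,k in obs:
        hk=hull(k); d=np.vstack([hk,hk[:1]]); out=[]
        for a,b in zip(d[:-1],d[1:]):
            n=max(1,int(np.hypot(*(b-a))/1)); out+= [a+(b-a)*t/n for t in range(n)]
        H.append((c,np.array(out)))
    def res(x):
        r=[]
        for c,o in H:
            m=hull(proj(c,pts3(x))).reshape(-1,1,2)
            r+=[cv2.pointPolygonTest(m,(float(p[0]),float(p[1])),True) for p in o]
        return np.array(r)
    s=least_squares(res,x0,loss="soft_l1",f_scale=.7,diff_step=1e-3,x_scale=[.01,.01,.05])
    return s.x,np.sqrt(np.mean(res(s.x)**2))
def slab(lx,ly,z0,z1): return np.array([[sx*lx/2,sy*ly/2,z] for sx in(1,-1) for sy in(1,-1) for z in(z0,z1)])
flat=lambda P:(lambda x:P@Rz(x[2]).T+[x[0],x[1],0])
BOX=flat(slab(.2,.15,0,.034)); COV=flat(slab(.2,.15,0,.006)); BAR=flat(slab(.07,.022,.006,.034))
c6,s6=np.cos(np.pi/3),np.sin(np.pi/3)
# mount axes in stand frame: z=(-s6,0,c6), x up slope=(c6,0,s6), y=z cross x
RM=np.c_[[c6,0,s6],np.cross([-s6,0,c6],[c6,0,s6]),[-s6,0,c6]]
MNT=lambda x:(slab(.11,.06,-.004,.004)@RM.T+[0,0,.086])@Rz(x[2]).T+[x[0],x[1],0]
E
python3 - <<'E'
from fit import *
cs={n:arm.capture(n) for n in("side","top")}; T,S=cs["top"],cs["side"]
for nm,k,f,pt,ps,z,yaws in [("box","white",BOX,(326,235),(374,235),.034,(85,)),("cover","white",COV,(206,242),(390,328),.006,(110,)),("bar","wood",BAR,(203,242),(391,320),.034,(110,)),("mount","green",MNT,(421,236),(370,170),.086,(-10,))]:
    for lab,ob in (("top",[(T,pt)]),("side",[(S,ps)]),("both",[(T,pt),(S,ps)])):
        o=[(c,maskof(c,k,np.array(p))) for c,p in ob]
        x0=np.r_[onz(T,pt,z)[:2],np.radians(yaws[0])]
        x,e=fit(o,f,x0); print(nm,lab,np.round(x[:2],4),round(np.degrees(x[2]),1),"rms",round(e,2),[cv2.contourArea(a[1].astype(np.float32)) for a in o])
for l,p in (("stand",0),("tool_jar",0)):
    a,b=arm.mark_of(T,l)[0],arm.mark_of(S,l)[0]; print(l,tri([(T,a["pixel"]),(S,b["pixel"])]).round(4),a["conf"],b["conf"])
s=arm.read_state();print(s["ee_pos"],np.round(s["tcp_rot"],3).tolist(),s["time"],s["finger_gap"])
E
```

```text
box top [ 0.4552 -0.107 ] 107.8 rms 3.99 [143.6875]
box side [ 0.4808 -0.0276] 85.7 rms 6.65 [2562.3125]
box both [ 0.4603 -0.0265] 83.3 rms 10.71 [143.6875, 2562.3125]
cover top [0.4798 0.3231] 109.5 rms 8.46 [3576.34375]
cover side [0.4798 0.3218] 109.8 rms 8.71 [4530.4375]
cover both [0.4795 0.3222] 109.6 rms 8.59 [3576.34375, 4530.4375]Traceback (most recent call last):
  File "<stdin>", line 5, in <module>
  File "fit.py", line 12, in maskof
    best=min([i for i in range(1,n) if s[i,4]>300],key=lambda i:np.hypot(*((ce[i]+.5)/up-.5-near)))
ValueError: min() iterable argument is empty
```

```bash
python3 - <<'E'
import re
s=open('fit.py').read()
s=s.replace('''r+=[cv2.pointPolygonTest(m,(float(p[0]),float(p[1])),True) for p in o]''','''r+=[sdist(m.reshape(-1,2),o)]''').replace("return np.array(r)","return np.concatenate(r)")
s=s.replace("def fit(","""def sdist(m,o):
    a=m[None];b=np.roll(m,-1,0)[None];p=o[:,None];e=b-a
    t=np.clip(((p-a)*e).sum(2)/((e*e).sum(2)+1e-12),0,1)
    return np.linalg.norm(p-a-t[...,None]*e,axis=2).min(1)
def fit(""")
s=s.replace('''least_squares(res,x0,loss="soft_l1",f_scale=.7,diff_step=1e-3,x_scale=[.01,.01,.05])''','''minimize(lambda x:np.minimum(res(x),4).mean(),x0,method="Nelder-Mead",options=dict(initial_simplex=np.array(x0)+np.r_[np.zeros((1,3)),np.diag([.015,.015,.12])],maxiter=400))''').replace("import least_squares","import minimize")
s=s.replace("np.sqrt(np.mean(res(s.x)**2))","s.fun")
open('fit.py','w').write(s)
E
python3 - <<'E'
from fit import *
T,S=arm.capture("top"),arm.capture("side")
for c,ps in((T,[(421,236),(326,225),(298,236),(203,242),(205,235),(340,220)]),(S,[(374,215),(340,237),(390,320),(372,170),(360,280),(375,180)])):
    h=cv2.cvtColor(c["pixels"],cv2.COLOR_RGB2HSV)
    print([(p,h[p[1],p[0]].tolist()) for p in ps])
    print([ (p,c["pixels"][p[1],p[0]].tolist()) for p in ps])
x,e=fit([(T,maskof(T,"white",np.array((206,242))))],COV,[.48,.32,1.9]);print(x,e)
E
```

```text
[((421, 236), [44, 76, 74]), ((326, 225), [108, 19, 68]), ((298, 236), [15, 149, 139]), ((203, 242), [18, 103, 181]), ((205, 235), [17, 117, 96]), ((340, 220), [36, 15, 175])]
[((421, 236), [64, 74, 52]), ((326, 225), [63, 65, 68]), ((298, 236), [139, 98, 58]), ((203, 242), [181, 152, 108]), ((205, 235), [96, 77, 52]), ((340, 220), [173, 175, 165])]
[((374, 215), [14, 174, 163]), ((340, 237), [21, 41, 193]), ((390, 320), [18, 139, 226]), ((372, 170), [38, 92, 83]), ((360, 280), [14, 181, 159]), ((375, 180), [36, 74, 90])]
[((374, 215), [163, 102, 52]), ((340, 237), [193, 184, 162]), ((390, 320), [226, 175, 103]), ((372, 170), [75, 83, 53]), ((360, 280), [159, 100, 46]), ((375, 180), [85, 90, 64])]
[0.50179182 0.32989022 1.90452173] 2.1628708839416504
```

```bash
sed -i 's/h\[...,2\]>125)/h[...,2]>130)/; s/h\[...,2\]>195)&(h\[...,1\]>60)/h[...,2]>168)\&(h[...,1]>60)/; s/(h\[...,0\]>28)&(h\[...,0\]<95)&(h\[...,1\]>50)/(h[...,0]>26)\&(h[...,0]<95)\&(h[...,1]>45)\&(h[...,2]<130)/' fit.py
cat > meas.py <<'E'
from fit import *
T,S=arm.capture("top"),arm.capture("side")
viz={id(T):T["pixels"][:,:,::-1].copy(),id(S):S["pixels"][:,:,::-1].copy()}
viz={k:cv2.resize(v,None,fx=3,fy=3) for k,v in viz.items()}
import sys
for nm,k,f,pt,ps,z,yaw in [("box","white",BOX,(326,235),(374,235),.034,-5),("cover","white",COV,(206,242),(390,328),.006,19),("bar","wood",BAR,(203,242),(391,320),.034,19),("mount","green",MNT,(421,236),(370,170),.086,-15)]:
    for lab,ob in (("top",[(T,pt)]),("side",[(S,ps)]),("both",[(T,pt),(S,ps)])):
        o=[(c,maskof(c,k,np.array(p))) for c,p in ob]
        x0=np.r_[onz(T,pt,z)[:2],np.radians(yaw)]
        x,e=fit(o,f,x0); print(nm,lab,np.round(x[:2],4),round(np.degrees(x[2]),1),"err",round(e,2),[cv2.contourArea(a[1].astype(np.float32)) for a in o])
    for c in(T,S):
        cv2.polylines(viz[id(c)],[np.int32(hull(proj(c,f(x)))*3+1).reshape(-1,1,2)],True,(0,0,255),1)
cv2.imwrite("pics/fit.png",np.vstack([cv2.resize(viz[id(T)][540:900,480:1380],(720,288)),cv2.resize(viz[id(S)][360:1110,900:1410],(204,300)).repeat(1,1) if 0 else cv2.copyMakeBorder(cv2.resize(viz[id(S)][360:1110,900:1410],(204,300)),0,0,0,516,0)]))
for l in ("stand","tool_jar","mount","box","cover"):
    a,b=arm.mark_of(T,l),arm.mark_of(S,l)
    if a and b: print(l,tri([(T,a[0]["pixel"]),(S,b[0]["pixel"])]).round(4))
s=arm.read_state();print(s["ee_pos"],np.round(s["tcp_rot"],3).tolist(),s["time"],s["finger_gap"])
E
python3 meas.py
```

```text
box top [ 0.4862 -0.0055] -5.0 err 4.0 [117.34375]
box side [ 0.4855 -0.005 ] -5.9 err 0.32 [2563.40625]
box both [ 0.4855 -0.005 ] -5.9 err 0.92 [117.34375, 2563.40625]
cover top [0.4695 0.345 ] 19.2 err 0.12 [3567.65625]
cover side [0.4669 0.3429] 19.3 err 0.22 [4529.375]
cover both [0.4683 0.3444] 19.3 err 0.29 [3567.65625, 4529.375]
bar top [0.4701 0.3439] 19.3 err 1.25 [149.15625]
bar side [0.4656 0.3434] 20.2 err 0.31 [458.25]
bar both [0.4672 0.344 ] 20.2 err 0.74 [149.15625, 458.25]
mount top [ 0.4885 -0.2631] -9.4 err 0.45 [447.875]
mount side [ 0.4875 -0.2599] -9.7 err 0.13 [249.21875]
mount both [ 0.4882 -0.2632] -9.7 err 0.31 [447.875, 249.21875]
stand [ 0.487  -0.2613  0.0016]
tool_jar [ 0.7641 -0.2097  0.0078]
mount [ 0.485  -0.2719  0.0855]
box [ 0.4828 -0.0018 -0.0129]
cover [ 0.4664  0.3385 -0.0017]
[ 0.23014078 -0.47182282  0.23128153] [[0.899, 0.438, 0.0], [0.438, -0.899, 0.0], [0.0, -0.0, -1.0]] 2.9 0.08524867842014294
```

```bash
cat > plan.py <<'E'
from fit import *
from scipy.spatial.transform import Rotation as Ro
def plan(p,R,jaw,n=None,vmax=1.0,start=None):
    s=arm.read_state(); p0,R0=start if start else (np.array(s["ee_pos"]),np.array(s["tcp_rot"]))
    rv=Ro.from_matrix(R0.T@R).as_rotvec(degrees=True); dp=np.array(p)-p0
    n=n or int(np.ceil(max(np.abs(rv).max()/4/.99,np.linalg.norm(dp)/.030/vmax*1.03,1)))
    rows=[];pc,Rc=p0.copy(),R0.copy()
    for i in range(n):
        sh=np.round(Rc.T@(p0+dp*(i+1)/n-pc)/.03,2)
        w=np.round(Ro.from_matrix(Rc.T@R).as_rotvec(degrees=True)/(n-i)/4,2)
        pc=pc+Rc@sh*.03; Rc=Rc@Ro.from_rotvec(w*4,degrees=True).as_matrix()
        rows.append([sh.tolist(),w.tolist(),jaw])
    for i in range(0,n,8): print(str(rows[i:i+8]).replace(" ",""))
    print("end",pc.round(4),"time",s["time"]); return pc,Rc
def down(yaw): # tool down; tool y = -(box y)
    return Rz(np.radians(yaw))@np.diag([1,-1,-1.])
def mountgrip(yaw):
    z=RM[:,2];tz=-z;ty=-RM[:,1];return Rz(np.radians(yaw))@np.c_[np.cross(ty,tz),ty,tz]
E
python3 - <<'E'
from plan import *
R=mountgrip(-9.6);M=np.array([.488,-.2625,.086])
plan(M-R[:,2]*.10,R,0)
E
```

```text
[[[0.56,-0.28,0.21],[-0.31,0.97,0.54],0],[[0.54,-0.3,0.24],[-0.31,0.97,0.54],0],[[0.5,-0.33,0.28],[-0.31,0.97,0.54],0],[[0.48,-0.36,0.29],[-0.31,0.97,0.54],0],[[0.44,-0.38,0.32],[-0.31,0.97,0.54],0],[[0.4,-0.4,0.34],[-0.31,0.96,0.54],0],[[0.37,-0.42,0.36],[-0.31,0.97,0.54],0],[[0.32,-0.45,0.37],[-0.31,0.96,0.53],0]]
[[[0.28,-0.46,0.38],[-0.31,0.97,0.54],0],[[0.24,-0.48,0.39],[-0.31,0.96,0.53],0],[[0.19,-0.5,0.39],[-0.31,0.97,0.54],0],[[0.15,-0.51,0.39],[-0.31,0.96,0.53],0],[[0.1,-0.53,0.39],[-0.31,0.97,0.54],0],[[0.05,-0.53,0.39],[-0.31,0.96,0.53],0],[[0.01,-0.55,0.37],[-0.31,0.97,0.54],0]]
end [ 0.4025 -0.2481  0.136 ] time 2.9
```

>>> {"fn": "move_arm", "kwargs": {"moves": [[[0.56,-0.28,0.21],[-0.31,0.97,0.54],0],[[0.54,-0.3,0.24],[-0.31,0.97,0.54],0],[[0.5,-0.33,0.28],[-0.31,0.97,0.54],0],[[0.48,-0.36,0.29],[-0.31,0.97,0.54],0],[[0.44,-0.38,0.32],[-0.31,0.97,0.54],0],[[0.4,-0.4,0.34],[-0.31,0.96,0.54],0],[[0.37,-0.42,0.36],[-0.31,0.97,0.54],0],[[0.32,-0.45,0.37],[-0.31,0.96,0.53],0]]}}

```text
time: 3.9
ee_pos: [0.3224, -0.352, 0.1805]
tcp_rot: [[0.835, 0.118, 0.537], [0.144, -0.989, -0.007], [0.531, 0.083, -0.843]]
contact_force: [0.6, 0.2, 0.1]
finger_gap: 0.0855
grasp_force: 0.0
```

>>> {"fn": "move_arm", "kwargs": {"moves": [[[0.28,-0.46,0.38],[-0.31,0.97,0.54],0],[[0.24,-0.48,0.39],[-0.31,0.96,0.53],0],[[0.19,-0.5,0.39],[-0.31,0.97,0.54],0],[[0.15,-0.51,0.39],[-0.31,0.96,0.53],0],[[0.1,-0.53,0.39],[-0.31,0.97,0.54],0],[[0.05,-0.53,0.39],[-0.31,0.96,0.53],0],[[0.01,-0.55,0.37],[-0.31,0.97,0.54],0],[[0,0,0],[0,0,0],0]]}}

```text
time: 4.9
ee_pos: [0.4014, -0.2453, 0.1329]
tcp_rot: [[0.495, -0.165, 0.853], [-0.084, -0.986, -0.141], [0.865, -0.002, -0.503]]
contact_force: [0.2, -0.4, -1.2]
finger_gap: 0.0855
grasp_force: 0.0
```

Run:
```python
from plan import *
R=mountgrip(-9.6)
s=arm.read_state();print(np.array(s["ee_pos"]).round(4),(np.array(s["tcp_rot"])-R).round(3).tolist(),s["contact_force"],np.round(s["qpos"],0))
T,S=arm.capture("top"),arm.capture("side")
a=cv2.resize(T["pixels"][180:310,330:500,::-1],(400,306),interpolation=cv2.INTER_CUBIC);b=cv2.resize(S["pixels"][100:230,330:500,::-1],(400,306),interpolation=cv2.INTER_CUBIC)
cv2.imwrite("pics/pre.png",np.hstack([a,b]))
M=np.array([.488,-.2625,.086]);plan(M+R[:,2]*.016,R,0)
```

```text
[ 0.4014 -0.2453  0.1329] [[0.002, 0.002, -0.001], [-0.001, -0.0, 0.003], [-0.002, -0.002, -0.003]] [ 0.16834681 -0.3612995  -1.15178677] [-54. -29. -70.  -2.  37. 154.]
[[[-0.0,-0.0,0.97],[-0.0,0.0,0.0],0],[[-0.01,-0.0,0.97],[-0.0,0.0,0.01],0],[[-0.0,-0.01,0.97],[-0.0,0.0,0.0],0],[[-0.0,0.0,0.96],[-0.0,0.01,0.01],0]]
end [ 0.5016 -0.2647  0.0782] time 5.0
```

View pics/pre.png

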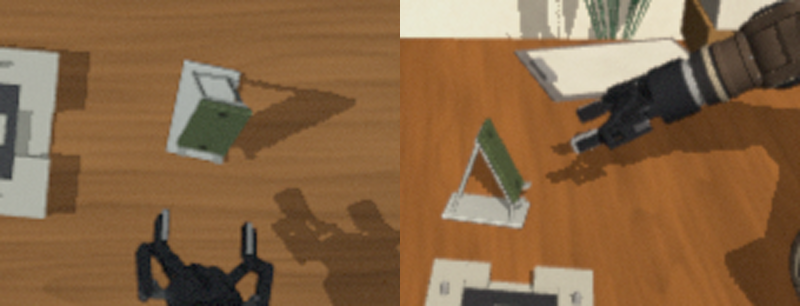

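The open fingers at (163,228) and (249,240) point at the mount at (212,128), and the side view shows the same line. I advance.

>>> {"fn": "move_arm", "kwargs": {"moves": [[[0,0,0.97],[0,0,0],0],[[0,0,0.97],[0,0,0],0],[[0,0,0.97],[0,0,0],0],[[0,0,0.6],[0,0,0],0],[[0,0,0.36],[0,0,0],0],[[0,0,0],[0,0,0],0]]}}

```text
time: 5.75
ee_pos: [0.5024, -0.2658, 0.078]
tcp_rot: [[0.494, -0.167, 0.854], [-0.083, -0.986, -0.144], [0.866, 0.0, -0.501]]
contact_force: [-0.5, 0.3, -0.5]
finger_gap: 0.0852
grasp_force: 0.0
```

Run:
```python
from plan import *
R=mountgrip(-9.6)
s=arm.read_state();print(np.array(s["ee_pos"]).round(4),(np.array(s["tcp_rot"])-R).round(3).tolist(),s["contact_force"],np.round(s["qpos"],0))
T,S=arm.capture("top"),arm.capture("side")
a=cv2.resize(T["pixels"][180:310,330:500,::-1],(400,306),interpolation=cv2.INTER_CUBIC);b=cv2.resize(S["pixels"][120:220,310:440,::-1],(400,306),interpolation=cv2.INTER_CUBIC)
cv2.imwrite("pics/pre2.png",np.hstack([a,b]))
M=np.array([.488,-.2625,.086]);plan(M+R[:,2]*.016,R,0)
```

```text
[ 0.5024 -0.2658  0.078 ] [[0.001, 0.0, -0.0], [0.0, -0.0, 0.0], [-0.0, 0.0, -0.001]] [-0.45740994  0.29839632 -0.46011517] [-42.  -8. -69. -28.  27. 163.]
[[[-0.01,-0.02,0.0],[0.01,0.0,0.0],0]]
end [ 0.5016 -0.2648  0.078 ] time 5.85
```

View pics/pre2.png

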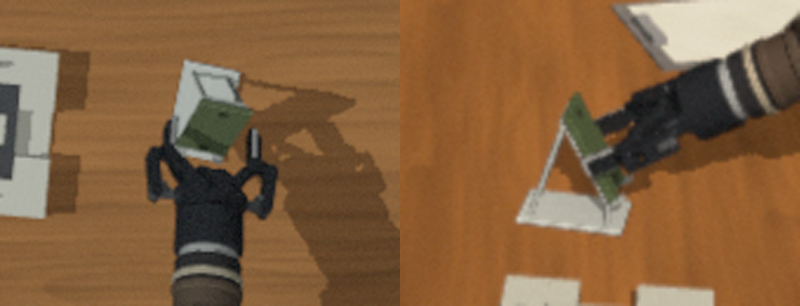

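Both fingers straddle the long edges, with tips near (168,122) and (255,132). I close now.

>>> {"fn": "move_arm", "kwargs": {"moves": [[[0,0,0],[0,0,0],1],[[0,0,0],[0,0,0],1],[[0,0,0],[0,0,0],1],[[0,0,0],[0,0,0],1],[[0,0,0],[0,0,0],1]]}}

```text
time: 6.48
ee_pos: [0.5011, -0.2658, 0.079]
tcp_rot: [[0.492, -0.169, 0.854], [-0.083, -0.986, -0.147], [0.867, 0.002, -0.499]]
contact_force: [-12.2, -0.3, 8.0]
finger_gap: 0.0581
grasp_force: 60.7
```

Run:
```python
from plan import *
s=arm.read_state();p,R=np.array(s["ee_pos"]),np.array(s["tcp_rot"])
st=plan(p-R[:,2]*.07+[0,0,.01],R,1,n=4)
st=plan(np.array([.45,-.20,.19]),mountgrip(-9.6)@Ro.from_euler('y',-16,degrees=True).as_matrix(),1,start=st)
print(st[1].round(2).tolist())
plan(np.array([.4855,-.005,.14]),down(-5.9),1,start=st)
```

```text
[[[0.07,0.0,-0.62],[0.0,0.0,0.0],1],[[0.07,0.0,-0.63],[0.0,0.0,0.0],1],[[0.08,0.0,-0.62],[0.0,0.0,0.0],1],[[0.07,0.0,-0.63],[0.0,0.0,0.0],1]]
end [ 0.4413 -0.2554  0.1239] time 6.475
[[[0.38,-0.37,-0.22],[0.01,-0.8,-0.0],1],[[0.37,-0.38,-0.25],[0.01,-0.81,-0.0],1],[[0.35,-0.37,-0.27],[0.01,-0.8,-0.0],1],[[0.34,-0.37,-0.28],[0.0,-0.81,-0.0],1],[[0.32,-0.38,-0.3],[0.01,-0.8,-0.0],1]]
end [ 0.4501 -0.2     0.1901] time 6.475
[[0.71, -0.17, 0.69], [-0.12, -0.99, -0.12], [0.69, -0.0, -0.72]]
[[[-0.09,-0.55,0.1],[0.03,-0.92,-0.07],1],[[-0.08,-0.55,0.12],[0.03,-0.92,-0.07],1],[[-0.08,-0.55,0.11],[0.03,-0.92,-0.07],1],[[-0.06,-0.55,0.13],[0.03,-0.92,-0.07],1],[[-0.05,-0.55,0.12],[0.03,-0.91,-0.07],1],[[-0.04,-0.55,0.14],[0.03,-0.92,-0.08],1],[[-0.03,-0.55,0.13],[0.03,-0.91,-0.07],1],[[-0.02,-0.56,0.14],[0.03,-0.92,-0.08],1]]
[[[-0.0,-0.55,0.14],[0.03,-0.91,-0.07],1],[[0.01,-0.55,0.14],[0.03,-0.92,-0.08],1],[[0.01,-0.55,0.14],[0.02,-0.91,-0.07],1],[[0.03,-0.54,0.14],[0.03,-0.92,-0.08],1]]
end [ 0.4854 -0.0051  0.14  ] time 6.475
```

>>> {"fn": "move_arm", "kwargs": {"moves": [[[0.07,0,-0.62],[0,0,0],1],[[0.07,0,-0.63],[0,0,0],1],[[0.08,0,-0.62],[0,0,0],1],[[0.07,0,-0.63],[0,0,0],1]]}}

```text
time: 6.98
ee_pos: [0.4403, -0.2538, 0.1216]
tcp_rot: [[0.495, -0.167, 0.853], [-0.085, -0.986, -0.144], [0.865, -0.001, -0.502]]
contact_force: [-0.1, 0.0, -3.9]
finger_gap: 0.0582
grasp_force: 69.3
```

>>> {"fn": "move_arm", "kwargs": {"moves": [[[0.38,-0.37,-0.22],[0,-0.8,0],1],[[0.37,-0.38,-0.25],[0.01,-0.81,0],1],[[0.35,-0.37,-0.27],[0.01,-0.8,0],1],[[0.34,-0.37,-0.28],[0,-0.81,0],1],[[0.32,-0.38,-0.3],[0.01,-0.8,0],1]]}}

```text
time: 7.6
ee_pos: [0.4492, -0.1984, 0.1881]
tcp_rot: [[0.713, -0.166, 0.681], [-0.121, -0.986, -0.113], [0.691, -0.002, -0.723]]
contact_force: [0.5, -0.1, -4.8]
finger_gap: 0.0582
grasp_force: 69.2
```

>>> {"fn": "move_arm", "kwargs": {"moves": [[[-0.09,-0.55,0.1],[0.03,-0.92,-0.07],1],[[-0.08,-0.55,0.12],[0.03,-0.92,-0.07],1],[[-0.08,-0.55,0.11],[0.03,-0.92,-0.07],1],[[-0.06,-0.55,0.13],[0.03,-0.92,-0.07],1],[[-0.05,-0.55,0.12],[0.03,-0.91,-0.07],1],[[-0.04,-0.55,0.14],[0.03,-0.92,-0.08],1],[[-0.03,-0.55,0.13],[0.03,-0.91,-0.07],1],[[-0.02,-0.56,0.14],[0.03,-0.92,-0.08],1]]}}

```text
time: 8.6
ee_pos: [0.4728, -0.0685, 0.1551]
tcp_rot: [[0.962, -0.122, 0.246], [-0.118, -0.992, -0.034], [0.248, 0.003, -0.969]]
contact_force: [1.1, 0.1, -4.3]
finger_gap: 0.0581
grasp_force: 69.1
```

>>> {"fn": "move_arm", "kwargs": {"moves": [[[0,-0.55,0.14],[0.03,-0.91,-0.07],1],[[0.01,-0.55,0.14],[0.03,-0.92,-0.08],1],[[0.01,-0.55,0.14],[0.02,-0.91,-0.07],1],[[0.03,-0.54,0.14],[0.03,-0.92,-0.08],1],[[0,0,0],[0,0,0],1]]}}

```text
time: 9.22
ee_pos: [0.4827, -0.0281, 0.1385]
tcp_rot: [[0.998, -0.068, -0.003], [-0.068, -0.998, 0.018], [-0.004, -0.018, -1.0]]
contact_force: [-0.5, -0.5, -4.0]
finger_gap: 0.0583
grasp_force: 69.0
```

```bash
cat > look.py <<'E'
from plan import *
import sys
s=arm.read_state();print(np.array(s["ee_pos"]).round(4),np.array(s["tcp_rot"]).round(3).tolist(),np.round(s["contact_force"],1),np.round(s["qpos"],0),s["finger_gap"],s["time"])
T,S=arm.capture("top"),arm.capture("side")
x,y,w,h=map(int,sys.argv[2:6]);a=cv2.resize(T["pixels"][y:y+h,x:x+w,::-1],(400,400*h//w),interpolation=cv2.INTER_CUBIC)
x,y,w,_=map(int,sys.argv[6:10]);b=cv2.resize(S["pixels"][y:y+h*w//w if 0 else y+int(w*a.shape[0]/400),x:x+w,::-1],(400,a.shape[0]),interpolation=cv2.INTER_CUBIC)
cv2.imwrite("pics/"+sys.argv[1],np.hstack([a,b]))
for l in("mount","boss_tip","recess","box"):
    a,b=arm.mark_of(T,l),arm.mark_of(S,l)
    if a and b: print(l,tri([(T,a[0]["pixel"]),(S,b[0]["pixel"])]).round(4),a[0]["conf"],b[0]["conf"])
E
python3 look.py over.png 265 175 120 120 310 140 130 0
```

```text
[ 0.4827 -0.0281  0.1385] [[0.998, -0.068, -0.003], [-0.068, -0.998, 0.018], [-0.004, -0.018, -1.0]] [-0.5 -0.5 -4. ] [ -4.   4. -18.  69.   1. 180.] 0.058261857146521864 9.225
recess [0.4927 0.0018 0.0433] 0.97 0.97
box [ 0.4899  0.0052 -0.0063] 0.62 0.73
```

View pics/over.png

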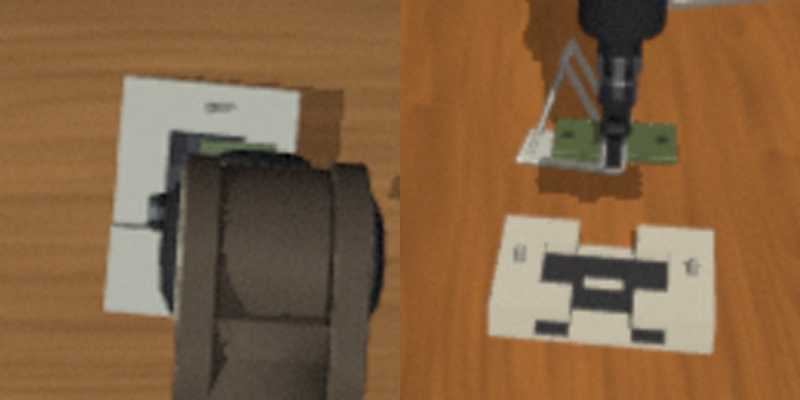

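The top view shows the box partly hidden, and the side view shows the mount held flat above it. Joint 6 is at its 180° limit, which stopped the arm short. The mount's ends are alike, so I make the half turn.

>>> {"fn": "move_arm", "kwargs": {"moves": [[[0,0,0],[0,0,-1],1],[[0,0,0],[0,0,-1],1],[[0,0,0],[0,0,-1],1],[[0,0,0],[0,0,-1],1],[[0,0,0],[0,0,-1],1],[[0,0,0],[0,0,-1],1],[[0,0,0],[0,0,-1],1],[[0,0,0],[0,0,-1],1]]}}

```text
time: 10.72
ee_pos: [0.4828, -0.0283, 0.1398]
tcp_rot: [[0.881, 0.473, 0.0], [0.473, -0.881, 0.018], [0.009, -0.016, -1.0]]
contact_force: [0.6, 0.0, -4.2]
finger_gap: 0.0581
grasp_force: 69.1
```

>>> {"fn": "move_arm", "kwargs": {"moves": [[[0,0,0],[0,0,-1],1],[[0,0,0],[0,0,-1],1],[[0,0,0],[0,0,-1],1],[[0,0,0],[0,0,-1],1],[[0,0,0],[0,0,-1],1],[[0,0,0],[0,0,-1],1],[[0,0,0],[0,0,-1],1],[[0,0,0],[0,0,-1],1]]}}

```text
time: 11.72
ee_pos: [0.4828, -0.0283, 0.1398]
tcp_rot: [[0.497, 0.868, 0.0], [0.868, -0.497, 0.018], [0.016, -0.009, -1.0]]
contact_force: [-0.3, -0.1, -3.6]
finger_gap: 0.0584
grasp_force: 69.1
```

Run:
```python
from plan import *
T,S=arm.capture("top"),arm.capture("side")
T["pixels"]=cv2.imread("pics/top0.png")[:,:,::-1].copy();S["pixels"]=cv2.imread("pics/side0.png")[:,:,::-1].copy()
def white(c,near):
    im=cv2.resize(c["pixels"],None,fx=4,fy=4,interpolation=cv2.INTER_CUBIC);h=cv2.cvtColor(im,cv2.COLOR_RGB2HSV).astype(int)
    m=((h[...,1]<70)&(h[...,2]>118)).astype(np.uint8); n,l,s,ce=cv2.connectedComponentsWithStats(m)
    P=[]
    for i in range(1,n):
        if s[i,4]>3000 and np.hypot(*((ce[i]+.5)/4-near))<35: k=cv2.findContours((l==i).astype(np.uint8),0,1)[0]; P.append(max(k,key=cv2.contourArea)[:,0])
    return (np.vstack(P)+.5)/4-.5
kt,ks=white(T,np.array([326,236.])),white(S,np.array([374,235.]))
for o in([(T,kt)],[(S,ks)],[(T,kt),(S,ks)]):
    x,e=fit(o,BOX,[.4855,-.005,-.1]);print(x[:2].round(4),np.degrees(x[2]).round(2),round(e,2))
TOP=flat(slab(.2,.15,.034,.0341));x,e=fit([(T,kt)],TOP,[.4855,-.005,-.1]);print("toponly",x[:2].round(4),np.degrees(x[2]).round(2),round(e,2))
# recess dark region from top
im=cv2.resize(T["pixels"],None,fx=4,fy=4,interpolation=cv2.INTER_CUBIC);v=im.max(2)
m=((v<105)&(im.max(2).astype(int)-im.min(2)<25)).astype(np.uint8);n,l,s,ce=cv2.connectedComponentsWithStats(m)
for i in range(1,n):
    if s[i,4]>2000: r=cv2.minAreaRect(np.argwhere(l==i)[:,::-1].astype(np.float32)); print((ce[i]/4).round(1),r, onz(T,(np.array(r[0])+.5)/4-.5,.022).round(4))
s=arm.read_state();print(np.array(s["ee_pos"]).round(4),np.array(s["tcp_rot"]).round(3).tolist(),np.round(s["qpos"],1))
plan(np.array([.4855,-.005,.14]),down(174.1),1)
```

```text
[ 0.4871 -0.0033] -5.5 0.36
[ 0.4854 -0.0044] -5.56 0.18
[ 0.4859 -0.004 ] -5.58 0.3
toponly [ 0.4871 -0.0033] -5.49 0.36
[320.2  58. ] ((1279.4993896484375, 231.4469757080078), (31.929794311523438, 2559.41650390625), 89.43795776367188) [1.0001 0.0078 0.022 ]
[325.5 235.4] ((1301.8720703125, 940.852783203125), (95.61370849609375, 161.52218627929688), 5.403791904449463) [ 0.4861 -0.0031  0.022 ]
[421.2 234.2] ((1682.9130859375, 935.0989379882812), (105.86676788330078, 91.97767639160156), 13.465209007263184) [ 0.4876 -0.2764  0.022 ]
[575.1 369.9] ((2291.529296875, 1469.748291015625), (575.802978515625, 283.77239990234375), 24.337087631225586) [ 0.1043 -0.7022  0.022 ]
[317.9 379.1] ((1280.5, 1498.0), (202.0, 379.0), 90.0) [0.0914 0.0162 0.022 ]
[ 0.4828 -0.0283  0.1398] [[0.499, 0.867, -0.0], [0.867, -0.499, 0.018], [0.015, -0.009, -1.0]] [ -4.    3.7 -17.6  68.7   1.  115.9]
[[[0.02,-0.01,0.0],[0.0,-0.01,-0.98],1],[[0.03,-0.01,0.0],[0.0,-0.01,-0.98],1],[[0.03,-0.01,0.0],[0.0,-0.01,-0.98],1],[[0.02,-0.0,0.0],[0.01,-0.01,-0.98],1],[[0.03,-0.01,0.0],[0.0,-0.01,-0.98],1],[[0.03,0.0,0.0],
[... 250 characters left out ...]
[[0.03,0.01,0.0],[0.01,-0.01,-0.98],1],[[0.02,0.01,0.0],[0.0,-0.01,-0.99],1],[[0.02,0.02,0.0],[0.0,-0.01,-0.98],1],[[0.03,0.01,0.0],[0.01,-0.01,-0.99],1]]
[[[0.02,0.02,0.0],[0.0,-0.01,-0.98],1],[[0.02,0.02,0.0],[0.01,-0.01,-0.99],1],[[0.01,0.02,0.0],[0.0,-0.01,-0.98],1],[[0.02,0.02,0.0],[0.0,-0.01,-0.99],1],[[0.02,0.02,0.0],[0.01,-0.01,-0.98],1],[[0.01,0.03,0.0],[0.0,-0.01,-0.99],1],[[0.01,0.02,0.0],[0.0,-0.0,-0.98],1],[[0.01,0.02,0.0],[0.01,-0.0,-0.99],1]]
[[[0.01,0.03,-0.0],[0.01,-0.01,-0.98],1],[[0.01,0.03,-0.0],[0.0,-0.0,-0.99],1],[[0.0,0.02,-0.0],[0.01,-0.01,-0.98],1],[[0.01,0.03,-0.0],[0.0,-0.0,-0.99],1],[[-0.0,0.03,-0.0],[0.01,-0.01,-0.98],1]]
end [ 0.4855 -0.0049  0.14  ] time 11.825
```

>>> {"fn": "move_arm", "kwargs": {"moves": [[[0.02,0,0],[0,0,-1],1],[[0.02,0,0],[0,0,-1],1],[[0.02,0,0],[0,0,-1],1],[[0.02,0,0],[0,0,-1],1],[[0.02,0,0],[0,0,-1],1],[[0.02,0,0],[0,0,-1],1],[[0.02,0,0],[0,0,-1],1],[[0.02,0,0],[0,0,-1],1]]}}

```text
time: 12.82
ee_pos: [0.4841, -0.0237, 0.1398]
tcp_rot: [[-0.037, 0.999, -0.0], [0.999, 0.037, 0.018], [0.018, 0.001, -1.0]]
contact_force: [-0.2, 0.4, -4.4]
finger_gap: 0.0582
grasp_force: 69.1
```

>>> {"fn": "move_arm", "kwargs": {"moves": [[[0.02,0,0],[0,0,-1],1],[[0.02,0,0],[0,0,-1],1],[[0.02,0,0],[0,0,-1],1],[[0.02,0,0],[0,0,-1],1],[[0.02,0,0],[0,0,-1],1],[[0.02,0,0],[0,0,-1],1],[[0.02,0,0],[0,0,-1],1],[[0.02,0,0],[0,0,-1],1]]}}

```text
time: 13.82
ee_pos: [0.4828, -0.0192, 0.1399]
tcp_rot: [[-0.561, 0.828, -0.0], [0.828, 0.561, 0.018], [0.015, 0.01, -1.0]]
contact_force: [-0.1, -0.1, -4.6]
finger_gap: 0.0584
grasp_force: 69.1
```

>>> {"fn": "move_arm", "kwargs": {"moves": [[[0,0.02,0],[0,0,-1],1],[[0,0.02,0],[0,0,-1],1],[[0,0.02,0],[0,0,-1],1],[[0,0.02,0],[0,0,-1],1],[[0,0.02,0],[0,0,-1],1],[[0,0.02,0],[0,0,-1],1],[[0,0.02,0],[0,0,-1],1],[[0,0.02,0],[0,0,-1],1]]}}

```text
time: 14.82
ee_pos: [0.486, -0.0156, 0.14]
tcp_rot: [[-0.914, 0.405, -0.0], [0.405, 0.914, 0.018], [0.007, 0.016, -1.0]]
contact_force: [0.6, -0.6, -4.1]
finger_gap: 0.0584
grasp_force: 69.1
```

Run:
```python
from plan import *
s=arm.read_state();print(np.array(s["ee_pos"]).round(4),np.array(s["tcp_rot"]).round(3).tolist(),np.round(s["qpos"],1))
plan(np.array([.4862,-.0035,.12]),down(174.5),1)
```

```text
[ 0.486  -0.0156  0.14  ] [[-0.914, 0.405, -0.0], [0.405, 0.914, 0.018], [0.007, 0.016, -1.0]] [ -2.5   4.  -17.3  68.7   1.   21.4]
[[[0.03,0.07,0.13],[0.05,-0.01,-0.92],1],[[0.03,0.08,0.14],[0.05,-0.01,-0.92],1],[[0.02,0.07,0.13],[0.05,-0.02,-0.92],1],[[0.01,0.08,0.14],[0.05,-0.01,-0.92],1],[[0.01,0.08,0.13],[0.05,-0.02,-0.91],1]]
end [ 0.4863 -0.0036  0.12  ] time 14.825
```

>>> {"fn": "move_arm", "kwargs": {"moves": [[[0.03,0.07,0.13],[0.05,-0.01,-0.92],1],[[0.03,0.08,0.14],[0.05,-0.01,-0.92],1],[[0.02,0.07,0.13],[0.05,-0.02,-0.92],1],[[0.01,0.08,0.14],[0.05,-0.01,-0.92],1],[[0.01,0.08,0.13],[0.05,-0.02,-0.91],1],[[0,0,0],[0,0,0],1]]}}

```text
time: 15.58
ee_pos: [0.486, -0.0034, 0.1197]
tcp_rot: [[-0.995, 0.098, -0.0], [0.098, 0.995, 0.0], [0.0, -0.0, -1.0]]
contact_force: [-0.1, 0.4, -3.8]
finger_gap: 0.058
grasp_force: 69.0
```

```bash
cat > held.py <<'E'
from plan import *
s=arm.read_state();p,R=np.array(s["ee_pos"]),np.array(s["tcp_rot"]);print(p.round(4),R.round(3).tolist(),np.round(s["qpos"],1),s["time"])
S=arm.capture("side"); T=arm.capture("top")
im=cv2.resize(S["pixels"],None,fx=4,fy=4,interpolation=cv2.INTER_CUBIC);h=cv2.cvtColor(im,cv2.COLOR_RGB2HSV).astype(int)
m=((h[...,0]>26)&(h[...,0]<70)&(h[...,1]>75)&(h[...,2]<140)).astype(np.uint8)
c0=proj(S,p-R[:,2]*.016)[0]; Y,X=np.mgrid[0:m.shape[0],0:m.shape[1]]
m&=((abs(X/4-c0[0])<45)&(abs(Y/4-c0[1])<22)).astype(np.uint8)
n,l,st,ce=cv2.connectedComponentsWithStats(m)
P=np.vstack([np.argwhere(l==i)[:,::-1] for i in range(1,n) if st[i,4]>150])/4.-.375
print("centre px",c0.round(1),"parts",[(ce[i]/4).round(0).tolist()+[int(st[i,4])] for i in range(1,n) if st[i,4]>150])
for off in(.014,.017,.020):
    zc=(p-R[:,2]*off)[2]
    f=lambda x:slab(.11,.06,-.004,.004)@Rz(x[2]).T+[x[0],x[1],zc]
    x,e=fit([(S,P)],f,[p[0],p[1],np.arctan2(-R[1,0],-R[0,0])]);print(off,x[:2].round(4),np.degrees(x[2]).round(2),round(e,3), "in tool xy",(R.T@np.r_[x[:2]-p[:2],0])[:2].round(4))
g=cv2.resize(S["pixels"][130:280,300:450,::-1],(560,560),interpolation=cv2.INTER_CUBIC)
q=(hull(proj(S,f(x)))-[300,130]+.5)*560/150; cv2.polylines(g,[np.int32(q).reshape(-1,1,2)],True,(0,0,255),1)
q=(hull(proj(S,BOX([.4862,-.0035,np.radians(-5.5)])))-[300,130]+.5)*560/150; cv2.polylines(g,[np.int32(q).reshape(-1,1,2)],True,(0,0,255),1)
cv2.imwrite("pics/held.png",g)
E
python3 held.py
```

```text
[ 0.486  -0.0034  0.1197] [[-0.995, 0.098, -0.0], [0.098, 0.995, 0.0], [0.0, -0.0, -1.0]] [ -0.4   4.5 -19.4  66.1   0.    5.2] 15.575
centre px [377.8 195.6] parts [[366.0, 196.0, 2690], [390.0, 198.0, 2712]]
0.014 [ 0.4879 -0.007 ] -1.87 0.802 in tool xy [-0.0022 -0.0034]
0.017 [ 0.4891 -0.0035] -4.81 0.838 in tool xy [-0.003   0.0002]
0.02 [0.4897 0.0014] -4.91 0.877 in tool xy [-0.0032  0.0051]
```

View pics/held.png

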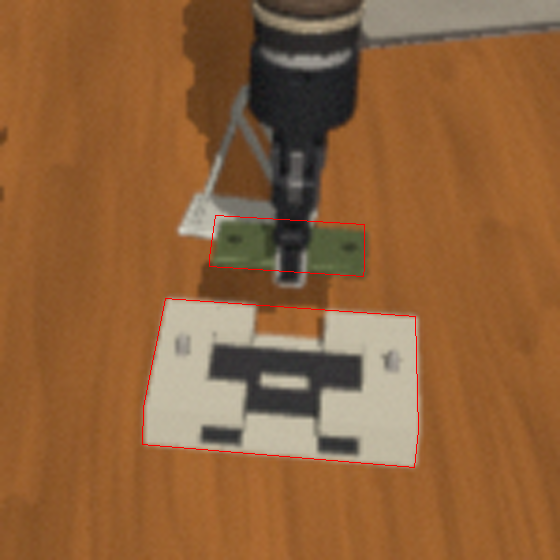

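The side view shows the mount flat above the box. Its two small holes are at crop (233,239) and (349,247), and the box outline fits well. I check the mount's offset along its length more exactly.

Run:
```python
from plan import *
s=arm.read_state();p,R=np.array(s["ee_pos"]),np.array(s["tcp_rot"])
S=arm.capture("side");print("mark",arm.mark_of(S,"mount"),arm.mark_of(S,"boss_tip")[:1])
I=S["pixels"].astype(int)
rg=I[...,0]-I[...,1]   # green: ~<=0 ; wood: large
ux=-np.array([R[0,0],R[1,0],0])
for off in(.017,):
  for b in(-.012,0,.012,.02):
    c=p-R[:,2]*(off+.004)+np.array([-ux[1],ux[0],0])*b
    t=np.arange(-.075,.0751,.0005); q=proj(S,c+t[:,None]*ux)
    v=cv2.remap(rg.astype(np.float32),q[:,0].astype(np.float32)[None],q[:,1].astype(np.float32)[None],cv2.INTER_LINEAR)[0]
    g=cv2.remap(I.sum(2).astype(np.float32),q[:,0].astype(np.float32)[None],q[:,1].astype(np.float32)[None],cv2.INTER_LINEAR)[0]
    print(b,"rg",v[::8].astype(int).tolist());print("   sum",g[::8].astype(int).tolist())
    lo=t[np.argmax(v<22)];hi=t[len(v)-1-np.argmax(v[::-1]<22)];print("   edges",lo,hi,"mid",(lo+hi)/2)
```

```text
mark [{'pixel': [373.1, 199.1], 'conf': 0.64}, {'pixel': [392.3, 325.7], 'conf': 0.4}] [{'pixel': [377.9, 204.7], 'conf': 0.85}]
-0.012 rg [57, 56, 56, 58, 60, 35, -3, -7, -8, -10, -6, -9, -9, -10, -9, -7, -3, 0, 0, 0, 0, 0, -2, -5, -6, -9, -9, -11, -9, -9, -9, -9, -6, 1, 2, 2, 1, 3]
   sum [295, 289, 284, 289, 301, 259, 235, 236, 231, 231, 237, 239, 239, 239, 236, 218, 137, 118, 140, 135, 134, 112, 117, 149, 174, 221, 233, 234, 233, 228, 237, 236, 281, 468, 537, 537, 518, 523]
   edges -0.05349999999999998 0.07500000000000014 mid 0.010750000000000079
0 rg [57, 56, 57, 58, 60, 39, -2, -8, -3, -5, -8, -8, -8, -9, -10, -7, -2, 0, 0, 0, 0, 0, -1, -5, -8, -9, -10, -9, -6, -4, -5, -7, -5, 3, 6, 7, 7, 10]
   sum [290, 283, 284, 296, 302, 271, 242, 211, 179, 180, 215, 234, 230, 233, 237, 218, 131, 114, 138, 139, 135, 125, 107, 157, 224, 236, 240, 237, 213, 176, 177, 220, 286, 524, 560, 533, 508, 490]
   edges -0.05349999999999998 0.07500000000000014 mid 0.010750000000000079
0.012 rg [57, 55, 55, 59, 59, 44, -2, -9, -7, -7, -8, -9, -8, -8, -10, -9, -4, 0, -1, 0, -2, 0, -4, -6, -9, -8, -9, -9, -8, -10, -10, -9, -4, 40, 53, 54, 57, 57]
   sum [293, 275, 281, 302, 300, 281, 241, 230, 220, 219, 225, 240, 239, 234, 230, 234, 232, 171, 94, 56, 92, 193, 172, 166, 224, 239, 230, 235, 227, 233, 227, 234, 245, 287, 312, 301, 303, 311]
   edges -0.05299999999999998 0.05500000000000012 mid 0.0010000000000000703
0.02 rg [56, 55, 55, 59, 58, 42, -2, -9, -9, -8, -8, -7, -9, -9, -9, -9, -1, 2, 0, 0, 1, 3, -3, -7, -8, -9, -9, -8, -9, -8, -8, -9, -2, 41, 59, 58, 59, 58]
   sum [286, 278, 281, 297, 304, 278, 237, 230, 235, 236, 233, 237, 231, 232, 235, 241, 336, 255, 116, 100, 139, 308, 230, 193, 226, 238, 239, 241, 244, 239, 233, 238, 236, 268, 306, 288, 307, 306]
   edges -0.05349999999999998 0.05500000000000012 mid 0.0007500000000000701
```

Run:
```python
from plan import *
st=plan(np.array([.485,-.004,.04]),down(174.5),1,n=4)
plan(np.array([.485,-.004,.013]),down(174.5),1,n=4,start=st)
```

```text
[[[0.01,-0.0,0.67],[-0.0,0.0,-0.01],1],[[0.01,-0.01,0.67],[-0.0,0.0,-0.01],1],[[0.02,-0.0,0.66],[-0.0,0.0,-0.0],1],[[0.01,-0.01,0.67],[-0.0,0.01,-0.01],1]]
end [ 0.485  -0.0041  0.0401] time 15.825
[[[-0.0,0.0,0.23],[-0.0,-0.0,0.0],1],[[-0.0,0.0,0.22],[-0.0,-0.0,0.0],1],[[-0.0,0.0,0.23],[-0.0,-0.0,0.0],1],[[-0.0,0.0,0.22],[-0.0,-0.0,0.0],1]]
end [ 0.4849 -0.0041  0.0131] time 15.825
```

>>> {"fn": "move_arm", "kwargs": {"moves": [[[0.01,0,0.67],[0,0,0],1],[[0.01,-0.01,0.67],[0,0,0],1],[[0.02,0,0.66],[0,0,0],1],[[0.01,-0.01,0.67],[0,0,0],1],[[0,0,0],[0,0,0],1]]}}

```text
time: 16.45
ee_pos: [0.4834, -0.0041, 0.0386]
tcp_rot: [[-0.995, 0.097, -0.003], [0.097, 0.995, -0.0], [0.003, -0.0, -1.0]]
contact_force: [0.2, 0.0, -3.6]
finger_gap: 0.0583
grasp_force: 69.0
```

>>> {"fn": "move_arm", "kwargs": {"moves": [[[0,0,0.2],[0,0,0],1],[[0,0,0.2],[0,0,0],1],[[0,0,0.2],[0,0,0],1],[[0,0,0.1],[0,0,0],1],[[0,0,0.1],[0,0,0],1],[[0,0,0],[0,0,0],1]]}}

```text
time: 17.2
ee_pos: [0.4847, -0.004, 0.0174]
tcp_rot: [[-0.995, 0.097, 0.001], [0.097, 0.995, -0.0], [-0.001, -0.0, -1.0]]
contact_force: [-6.3, 0.8, 11.3]
finger_gap: 0.0582
grasp_force: 77.5
```

```bash
python3 look.py dn.png 285 195 80 80 335 185 80 0
python3 - <<'E'
import cv2;a=cv2.imread("pics/dn.png")[:,400:];cv2.imwrite("pics/dn2.png",cv2.resize(a,(600,600),interpolation=cv2.INTER_CUBIC))
E
```

```text
[ 0.4847 -0.004   0.0174] [[-0.995, 0.097, 0.001], [0.097, 0.995, -0.0], [-0.001, -0.0, -1.0]] [-6.3  0.8 11.3] [ -0.   8. -29.  53.  -0.   5.] 0.05820848129204205 17.2
recess [0.6274 0.0219 0.0839] 0.57 0.97
box [0.4954 0.2959 0.2179] 0.38 0.95
```

View pics/dn2.png

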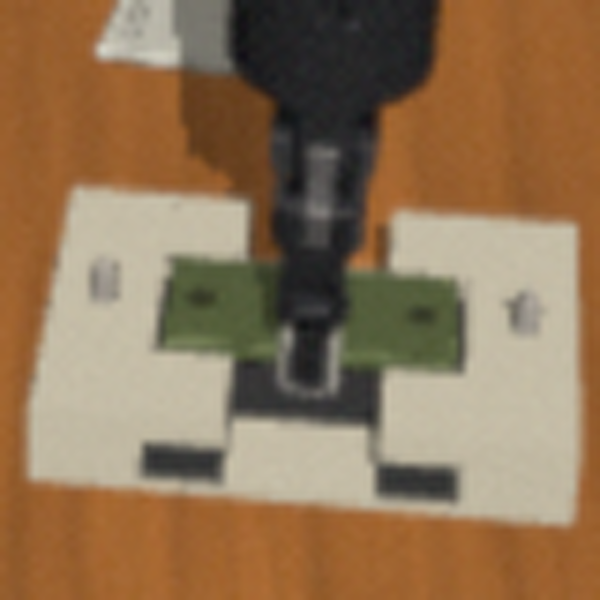

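Run:
```python
from plan import *
S=arm.capture("side");k=600/80
g=cv2.resize(S["pixels"][185:265,335:415,::-1],(600,600),interpolation=cv2.INTER_CUBIC)
def draw(P,col): cv2.polylines(g,[np.int32(((proj(S,P)-[335,185]+.5)*k)).reshape(-1,1,2)],True,col,1)
B=flat; x=[.4854,-.0044,np.radians(-5.56)]
rect=lambda lx,ly,z:np.array([[lx/2,ly/2,z],[lx/2,-ly/2,z],[-lx/2,-ly/2,z],[-lx/2,ly/2,z]])
draw(flat(rect(.2,.15,.034))(x),(0,0,255)); draw(flat(rect(.116,.066,.034))(x),(0,0,255))
s=arm.read_state();p=np.array(s["ee_pos"])
for off,c in((.017,(255,0,0)),(.021,(255,255,0))):
    draw(flat(rect(.11,.06,p[2]+off+.004))([p[0]+.0008,p[1],np.radians(-5.56)]),c)
cv2.imwrite("pics/ov.png",g)
```

```text
(no output)
```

View pics/ov.png

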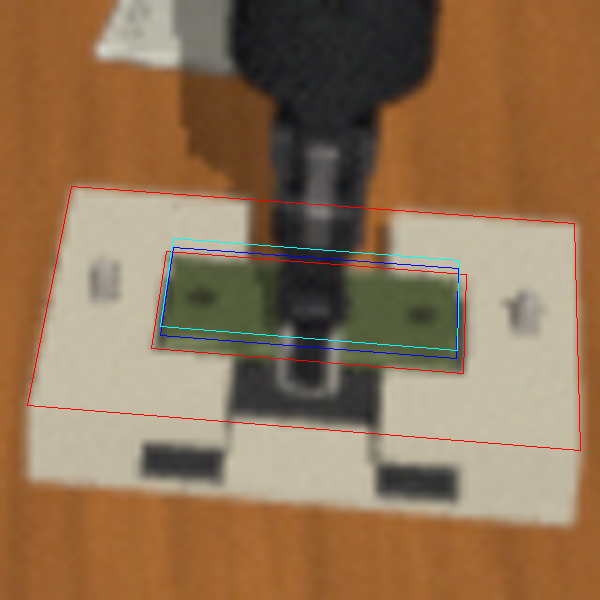

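The plate's top face shows with its front side hidden, so it is at least partly in the recess. I nudge it along -x (the wall pushes that way) and press a little further to see whether it is home.

>>> {"fn": "move_arm", "kwargs": {"moves": [[[0.03,0,-0.03],[0,0,0],1],[[0.03,0,0],[0,0,0],1],[[0,0,0.06],[0,0,0],1],[[0,0,0],[0,0,0],1]]}}

```text
time: 18.25
ee_pos: [0.4845, -0.004, 0.0174]
tcp_rot: [[-0.995, 0.097, 0.004], [0.097, 0.995, -0.0], [-0.004, -0.0, -1.0]]
contact_force: [-3.5, -1.2, 17.5]
finger_gap: 0.0583
grasp_force: 81.3
```

```bash
cat > zfit.py <<'E'
from plan import *
S=arm.capture("side");s=arm.read_state();p,R=np.array(s["ee_pos"]),np.array(s["tcp_rot"])
I=S["pixels"].astype(np.float32);rg=I[...,0]-I[...,1]
print(p.round(4),np.round(s["contact_force"],1),s["finger_gap"])
def samp(img,q): return cv2.remap(img,q[:,0].astype(np.float32)[None],q[:,1].astype(np.float32)[None],cv2.INTER_LINEAR)[0]
a=np.radians(-5.56);ux=np.array([np.cos(a),np.sin(a),0]);uy=np.array([-ux[1],ux[0],0]);C=np.array([.4854,-.0044,0])
sat=I.max(2)-I.min(2)
gsc=I[...,1]-I[...,2]*.5-I[...,0]*.5   # green plate > white/wood/dark
for u in(-.045,-.035,.035,.045):
    t=np.arange(-.045,.0451,.0005); q=proj(S,C+ux*u+uy*t[:,None]+[0,0,.030]); v=samp(gsc,q)
    lo=t[np.argmax(v>9)];hi=t[len(v)-1-np.argmax(v[::-1]>9)];print(u,"y-range at z=30mm:",lo.round(4),hi.round(4))
for w in(-.015,0,.015):
    t=np.arange(-.07,.0701,.0005); q=proj(S,C+uy*w+ux*t[:,None]+[0,0,.030]); v=samp(gsc,q)
    lo=t[np.argmax(v>9)];hi=t[len(v)-1-np.argmax(v[::-1]>9)];print(w,"x-range:",lo.round(4),hi.round(4))
E
python3 zfit.py
```

```text
[ 0.4845 -0.0039  0.0174] [-4.5  0.2 17. ] 0.05800989083262679
-0.045 y-range at z=30mm: -0.0365 0.031
-0.035 y-range at z=30mm: -0.0395 0.0305
0.035 y-range at z=30mm: -0.039 0.032
0.045 y-range at z=30mm: -0.0395 0.0295
-0.015 x-range: -0.056 0.0545
0 x-range: -0.0555 0.056
0.015 x-range: -0.056 0.055
```

>>> {"fn": "move_arm", "kwargs": {"moves": [[[0,0,-0.2],[0,0,0],1],[[0,0,-0.1],[0,0,0],1],[[0,0,0],[0,0,0],1]]}}

```text
time: 18.68
ee_pos: [0.4826, -0.0038, 0.0235]
tcp_rot: [[-0.995, 0.097, -0.001], [0.097, 0.995, 0.0], [0.001, -0.0, -1.0]]
contact_force: [-0.2, -0.2, -5.0]
finger_gap: 0.0582
grasp_force: 69.1
```

```bash
python3 zfit.py; python3 -c "
from h import *
s=arm.read_state();print(np.round(s['tcp_rot'],4).tolist(),np.round(s['qpos'],2))"
```

```text
[ 0.4825 -0.0038  0.0234] [-0.5 -0.1 -4.3] 0.058155444016180634
-0.045 y-range at z=30mm: -0.045 0.021
-0.035 y-range at z=30mm: -0.045 0.0225
0.035 y-range at z=30mm: -0.045 0.0225
0.045 y-range at z=30mm: -0.045 0.0225
-0.015 x-range: -0.0585 0.054
0 x-range: -0.059 0.0535
0.015 x-range: -0.058 0.054
[[-0.9953, 0.0969, -0.0011], [0.0969, 0.9953, -0.0], [0.0011, -0.0001, -1.0]] [ -0.45   7.79 -28.5   53.77  -0.     5.1 ]
```

The stop is explained. The box floor runs out to |y| = 33 mm, and the fingertips (about 12 mm past the plate) stand on it at z ≈ 22 mm. I will set the mount on the free desk, boss down, and regrip with the plate close to the tips.

Run:
```python
from plan import *
st=plan(np.array([.4826,-.004,.085]),down(174.5),1)
st=plan(np.array([.45,.152,.075]),down(174.5),1,start=st)
st=plan(np.array([.45,.152,.006]),down(174.5),1,start=st,vmax=.85)
```

```text
[[[-0.0,-0.0,-0.68],[-0.0,-0.01,-0.0],1],[[-0.0,-0.0,-0.69],[-0.0,-0.0,-0.01],1],[[-0.0,-0.01,-0.68],[-0.0,-0.01,-0.0],1]]
end [ 0.4825 -0.0041  0.0849] time 18.725
[[[0.26,0.85,0.05],[-0.0,0.0,-0.0],1],[[0.27,0.84,0.06],[-0.0,0.0,-0.0],1],[[0.26,0.85,0.05],[-0.0,0.0,-0.0],1],[[0.26,0.84,0.06],[-0.0,0.0,-0.0],1],[[0.27,0.85,0.05],[-0.0,0.0,-0.0],1],[[0.26,0.85,0.06],[-0.0,0.0,-0.0],1]]
end [0.45   0.1521 0.0749] time 18.725
[[[0.0,-0.0,0.77],[-0.0,0.0,-0.0],1],[[0.0,-0.0,0.76],[-0.0,0.0,-0.0],1],[[0.0,-0.0,0.77],[-0.0,0.0,-0.0],1]]
end [0.45   0.1521 0.0059] time 18.725
```

>>> {"fn": "move_arm", "kwargs": {"moves": [[[0,0,-0.68],[0,0,0],1],[[0,0,-0.69],[0,0,0],1],[[0,0,-0.68],[0,0,0],1],[[0.26,0.85,0.05],[0,0,0],1],[[0.27,0.84,0.06],[0,0,0],1],[[0.26,0.85,0.05],[0,0,0],1],[[0.26,0.84,0.06],[0,0,0],1],[[0.27,0.85,0.05],[0,0,0],1]]}}

```text
time: 19.73
ee_pos: [0.4552, 0.127, 0.0767]
tcp_rot: [[-0.995, 0.097, -0.001], [0.097, 0.995, -0.0], [0.001, -0.0, -1.0]]
contact_force: [0.9, -0.5, -3.6]
finger_gap: 0.0585
grasp_force: 69.1
```

>>> {"fn": "move_arm", "kwargs": {"moves": [[[0.26,0.85,0.06],[0,0,0],1],[[0,0,0.76],[0,0,0],1],[[0,0,0.76],[0,0,0],1],[[0,0,0.5],[0,0,0],1],[[0,0,0.2],[0,0,0],1],[[0,0,0.1],[0,0,0],1],[[0,0,0],[0,0,0],1]]}}

```text
time: 20.6
ee_pos: [0.4509, 0.1524, 0.0063]
tcp_rot: [[-0.995, 0.097, 0.001], [0.097, 0.995, 0.0], [-0.001, 0.0, -1.0]]
contact_force: [-0.2, -0.2, -4.7]
finger_gap: 0.0583
grasp_force: 69.0
```

Lower gently until the boss touches the desk.

>>> {"fn": "move_arm", "kwargs": {"moves": [[[0,0,0.07],[0,0,0],1],[[0,0,0.07],[0,0,0],1],[[0,0,0],[0,0,0],1]]}}

```text
time: 20.98
ee_pos: [0.4505, 0.1524, 0.0017]
tcp_rot: [[-0.995, 0.097, 0.0], [0.097, 0.995, -0.0], [-0.0, -0.0, -1.0]]
contact_force: [-0.3, -0.4, -4.7]
finger_gap: 0.0578
grasp_force: 69.0
```

>>> {"fn": "move_arm", "kwargs": {"moves": [[[0,0,0.04],[0,0,0],1],[[0,0,0.03],[0,0,0],1],[[0,0,0],[0,0,0],1]]}}

```text
time: 21.35
ee_pos: [0.4508, 0.1525, 0.0009]
tcp_rot: [[-0.995, 0.097, 0.001], [0.097, 0.995, 0.0], [-0.001, 0.0, -1.0]]
contact_force: [-4.3, -2.1, 7.1]
finger_gap: 0.0583
grasp_force: 70.4
```

>>> {"fn": "move_arm", "kwargs": {"moves": [[[0,0,-0.03],[0,0,0],0.15],[[0,0,0],[0,0,0],0.15],[[0,0,0],[0,0,0],0.15],[[0,0,-0.1],[0,0,0],0.15],[[0,0,-0.13],[0,0,0],0.15],[[0,0,0],[0,0,0],0.15]]}}

```text
time: 22.1
ee_pos: [0.4509, 0.1525, 0.0079]
tcp_rot: [[-0.995, 0.097, 0.001], [0.097, 0.995, 0.0], [-0.001, 0.0, -1.0]]
contact_force: [0.3, 0.5, -0.1]
finger_gap: 0.0725
grasp_force: 0.0
```

Run:
```python
from plan import *
plan(np.array([.451,.1525,.009]),down(174.5),.15)
S=arm.capture("side");T=arm.capture("top");g=cv2.resize(S["pixels"][210:300,290:410,::-1],(480,360),interpolation=cv2.INTER_CUBIC);cv2.imwrite("pics/desk.png",g)
print(arm.mark_of(S,"mount")[:2],proj(S,[.4515,.1525,.016]))
```

```text
[[[-0.0,-0.0,-0.04],[0.0,0.01,-0.01],0.15]]
end [0.4509 0.1525 0.0091] time 22.1
[{'pixel': [386.7, 269.2], 'conf': 0.61}] [[391.67568644 266.5161732 ]]
```

View pics/desk.png

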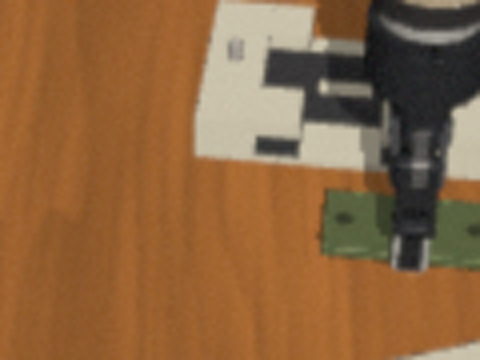

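The mount stands level on its boss on the desk at crop (400,230). I regrip it with the plate near the tips.

>>> {"fn": "move_arm", "kwargs": {"moves": [[[0,0,-0.04],[0,0,0],0.15],[[0,0,0],[0,0,0],1],[[0,0,0],[0,0,0],1],[[0,0,0],[0,0,0],1],[[0,0,0],[0,0,0],1]]}}

```text
time: 22.88
ee_pos: [0.4507, 0.1524, 0.0093]
tcp_rot: [[-0.995, 0.097, 0.001], [0.097, 0.995, -0.0], [-0.001, 0.0, -1.0]]
contact_force: [-2.4, -1.1, 6.4]
finger_gap: 0.058
grasp_force: 63.2
```

>>> {"fn": "move_arm", "kwargs": {"moves": [[[0,0,-0.5],[0,0,0],1],[[0,0,-0.8],[0,0,0],1],[[0,0,-0.8],[0,0,0],1],[[0,0,0],[0,0,0],1]]}}

```text
time: 23.38
ee_pos: [0.4518, 0.1529, 0.0734]
tcp_rot: [[-0.995, 0.097, 0.003], [0.097, 0.995, 0.001], [-0.003, 0.001, -1.0]]
contact_force: [0.7, -0.6, -4.1]
finger_gap: 0.0577
grasp_force: 66.4
```

Run:
```python
from plan import *
st=plan(np.array([.4848,-.004,.075]),down(174.5),1)
plan(np.array([.4848,-.004,.026]),down(174.5),1,start=st,n=3)
S=arm.capture("side");g=S["pixels"][:,:,::-1];cv2.imwrite("pics/raw_held2.png",g)
```

```text
[[[-0.27,-0.85,-0.01],[0.0,0.01,-0.0],1],[[-0.26,-0.85,-0.01],[0.0,0.01,-0.0],1],[[-0.27,-0.85,-0.01],[0.0,0.01,-0.0],1],[[-0.27,-0.85,-0.01],[0.01,0.01,-0.0],1],[[-0.26,-0.85,-0.01],[0.0,0.0,-0.01],1],[[-0.27,-0.85,-0.01],[0.01,0.01,-0.0],1]]
end [ 0.4848 -0.0041  0.0751] time 23.375
[[[-0.0,0.0,0.55],[-0.0,-0.0,-0.0],1],[[-0.0,0.0,0.54],[-0.0,-0.0,-0.0],1],[[-0.0,0.0,0.55],[-0.0,-0.0,-0.0],1]]
end [ 0.4847 -0.0041  0.0259] time 23.375
```

>>> {"fn": "move_arm", "kwargs": {"moves": [[[-0.27,-0.85,0],[0,0.01,0],1],[[-0.26,-0.85,0],[0,0.01,0],1],[[-0.27,-0.85,0],[0,0.01,0],1],[[-0.27,-0.85,0],[0.01,0.01,0],1],[[-0.26,-0.85,0],[0,0,0],1],[[-0.27,-0.85,0],[0,0.01,0],1],[[0,0,0],[0,0,0],1]]}}

```text
time: 24.3
ee_pos: [0.4828, -0.0058, 0.0701]
tcp_rot: [[-0.995, 0.099, -0.006], [0.099, 0.995, -0.001], [0.006, -0.001, -1.0]]
contact_force: [-0.9, 0.7, -4.9]
finger_gap: 0.0576
grasp_force: 66.4
```

Run:
```python
from plan import *
exec(open('zfit.py').read().split("for u in")[0].replace("from plan import *",""))
off=.0067
for w in(-.012,.012):   # x extent of plate top face at actual height
    c=np.array([p[0],p[1],p[2]+off+.004]);t=np.arange(-.07,.0701,.0005)
    v=samp(gsc,proj(S,c+uy*w+ux*t[:,None]))
    lo=t[np.argmax(v>9)];hi=t[len(v)-1-np.argmax(v[::-1]>9)];print("x off",lo,hi,(lo+hi)/2)
for u in(-.04,.04):
    t=np.arange(-.06,.0601,.0005);v=samp(gsc,proj(S,c+ux*u+uy*t[:,None]))
    lo=t[np.argmax(v>9)];hi=t[len(v)-1-np.argmax(v[::-1]>9)];print("y (expect -.030, +.043)",lo,hi)
print(R.round(3).tolist())
plan(np.array([.4848,-.004,.03]),down(174.5),1)
```

```text
[ 0.4827 -0.005   0.0703] [-0.9  0.3 -3.1] 0.05779959235525302
x off -0.05349999999999999 0.055500000000000105 0.0010000000000000564
x off -0.05499999999999999 0.057000000000000106 0.0010000000000000564
y (expect -.030, +.043) -0.02849999999999997 0.04200000000000009
y (expect -.030, +.043) -0.02799999999999997 0.043500000000000094
[[-0.995, 0.098, -0.006], [0.098, 0.995, -0.0], [0.006, -0.001, -1.0]]
[[[-0.04,0.02,0.67],[-0.0,-0.04,-0.02],1],[[-0.03,0.02,0.67],[-0.01,-0.04,-0.02],1]]
end [ 0.4847 -0.004   0.03  ] time 24.35
```

>>> {"fn": "move_arm", "kwargs": {"moves": [[[-0.04,0.01,0.4],[0,-0.04,0],1],[[-0.03,0.01,0.4],[0,-0.04,0],1],[[0,0,0.3],[0,0,0],1],[[0,0,0.15],[0,0,0],1],[[0,0,0],[0,0,0],1]]}}

```text
time: 24.98
ee_pos: [0.4854, -0.004, 0.0337]
tcp_rot: [[-0.995, 0.097, 0.001], [0.097, 0.995, -0.001], [-0.001, -0.001, -1.0]]
contact_force: [0.1, 0.6, -4.7]
finger_gap: 0.0576
grasp_force: 66.4
```

>>> {"fn": "move_arm", "kwargs": {"moves": [[[0.02,-0.01,0.1],[0,0,0],1],[[0,0,0.1],[0,0,0],1],[[0,0,0.1],[0,0,0],1],[[0,0,0.07],[0,0,0],1],[[0,0,0],[0,0,0],1]]}}

```text
time: 25.6
ee_pos: [0.4849, -0.0044, 0.0228]
tcp_rot: [[-0.995, 0.097, 0.002], [0.097, 0.995, -0.001], [-0.002, -0.001, -1.0]]
contact_force: [0.2, 0.7, -5.3]
finger_gap: 0.0578
grasp_force: 66.4
```

No contact at 0.0228, so the plate is inside the recess. Home should be near 0.019.

>>> {"fn": "move_arm", "kwargs": {"moves": [[[0,0,0.06],[0,0,0],1],[[0,0,0.04],[0,0,0],1],[[0,0,0.04],[0,0,0],1],[[0,0,0],[0,0,0],1]]}}

```text
time: 26.1
ee_pos: [0.4851, -0.0044, 0.0196]
tcp_rot: [[-0.995, 0.097, 0.003], [0.097, 0.995, -0.001], [-0.003, -0.001, -1.0]]
contact_force: [-4.0, -0.7, 4.5]
finger_gap: 0.0577
grasp_force: 67.4
```

>>> {"fn": "move_arm", "kwargs": {"moves": [[[0,0,0],[0,0,0],0.15],[[0,0,0],[0,0,0],0.15],[[0,0,0],[0,0,0],0.15],[[0,0,-0.3],[0,0,0],0.15],[[0,0,-0.8],[0,0,0],0.15],[[0,0,-1],[0,0,0],0.15],[[0,0,-1],[0,0,0],0.3],[[0,0,0],[0,0,0],0.3]]}}

```text
time: 27.1
ee_pos: [0.4867, -0.0043, 0.1147]
tcp_rot: [[-0.995, 0.097, 0.007], [0.097, 0.995, -0.001], [-0.007, -0.0, -1.0]]
contact_force: [0.4, 0.8, 0.7]
finger_gap: 0.0596
grasp_force: 0.0
```

Run:
```python
from plan import *
exec(open('zfit.py').read().split("for u in")[0].replace("from plan import *",""))
for w in(-.012,.012):
    t=np.arange(-.07,.0701,.0005);v=samp(gsc,proj(S,C+uy*w+ux*t[:,None]+[0,0,.03]));print("x",t[np.argmax(v>9)].round(4),t[len(v)-1-np.argmax(v[::-1]>9)].round(4))
for u in(-.045,-.035,.035,.045):
    t=np.arange(-.06,.0601,.0005);v=samp(gsc,proj(S,C+ux*u+uy*t[:,None]+[0,0,.03]));print("y(home -.030,.027)",u,t[np.argmax(v>9)].round(4),t[len(v)-1-np.argmax(v[::-1]>9)].round(4))
# cover approach: yaw 19.3, tool yaw 199.3 or 19.3
yaw=19.3; cc=np.array([.468,.344])
print(np.round(s["qpos"],1))
st=plan(np.r_[cc,.08],down(yaw+180),.3)
st=plan(np.r_[cc,.012],down(yaw+180),.3,start=st)
```

```text
[ 0.4857 -0.0043  0.113 ] [ 0.3  0.8 -1.3] 0.0600269498542287
x -0.0555 0.0555
x -0.054 0.0555
y(home -.030,.027) -0.045 -0.032 0.0315
y(home -.030,.027) -0.035 -0.0305 0.0305
y(home -.030,.027) 0.035 -0.0305 0.0315
y(home -.030,.027) 0.045 -0.03 0.03
[ -0.5   4.4 -20.4  65.   -0.1   5.1]
[[[0.13,0.88,0.08],[-0.0,0.01,-0.48],0.3],[[0.1,0.89,0.09],[-0.0,0.0,-0.48],0.3],[[0.08,0.89,0.08],[-0.0,0.01,-0.48],0.3],[[0.04,0.9,0.08],[-0.0,0.0,-0.48],0.3],[[0.01,0.89,0.09],[-0.0,0.01,-0.48],0.3],[[-0.02,0.9,0.08],[-0.0,0.0,-0.48],0.3],[[-0.04,0.89,0.09],[-0.0,0.01,-0.48],0.3],[[-0.08,0.89,0.08],[-0.0,0.0,-0.48],0.3]]
[[[-0.11,0.89,0.08],[-0.0,0.0,-0.47],0.3],[[-0.13,0.88,0.09],[-0.01,0.01,-0.48],0.3],[[-0.17,0.88,0.08],[-0.0,0.0,-0.47],0.3],[[-0.19,0.87,0.09],[-0.01,0.01,-0.48],0.3],[[-0.23,0.87,0.08],[-0.0,0.0,-0.47],0.3]]
end [0.4681 0.344  0.08  ] time 27.15
[[[0.0,0.0,0.76],[-0.0,0.0,-0.0],0.3],[[0.0,0.0,0.75],[-0.0,0.0,-0.0],0.3],[[0.0,0.0,0.76],[-0.0,0.0,-0.0],0.3]]
end [0.4681 0.344  0.0119] time 27.15
```

The mount lies home and level at both ends. On to the cover.

>>> {"fn": "move_arm", "kwargs": {"moves": [[[0.13,0.88,0.08],[0,0.01,-0.48],0.3],[[0.1,0.89,0.09],[0,0,-0.48],0.3],[[0.08,0.89,0.08],[0,0.01,-0.48],0.3],[[0.04,0.9,0.08],[0,0,-0.48],0.3],[[0.01,0.89,0.09],[0,0.01,-0.48],0.3],[[-0.02,0.9,0.08],[0,0,-0.48],0.3],[[-0.04,0.89,0.09],[0,0.01,-0.48],0.3],[[-0.08,0.89,0.08],[0,0,-0.48],0.3]]}}

```text
time: 28.15
ee_pos: [0.473, 0.2106, 0.0901]
tcp_rot: [[-0.985, -0.171, -0.003], [-0.171, 0.985, -0.002], [0.003, -0.001, -1.0]]
contact_force: [-0.5, 0.0, -0.6]
finger_gap: 0.0598
grasp_force: 0.0
```

>>> {"fn": "move_arm", "kwargs": {"moves": [[[-0.11,0.89,0.08],[0,0,-0.47],0.3],[[-0.13,0.88,0.09],[-0.01,0.01,-0.48],0.3],[[-0.17,0.88,0.08],[0,0,-0.47],0.3],[[-0.19,0.87,0.09],[-0.01,0.01,-0.48],0.3],[[-0.23,0.87,0.08],[0,0,-0.47],0.3],[[0,0,0],[0,0,0],0.3],[[0,0,0],[0,0,0],0.3]]}}

```text
time: 29.02
ee_pos: [0.4666, 0.3433, 0.0779]
tcp_rot: [[-0.944, -0.33, -0.004], [-0.33, 0.944, -0.001], [0.004, -0.0, -1.0]]
contact_force: [-0.1, -0.3, 0.1]
finger_gap: 0.0597
grasp_force: 0.0
```

Run:
```python
from plan import *
s=arm.read_state();print(np.array(s["ee_pos"]).round(4),np.round(s["qpos"],1))
T=arm.capture("top")
st=plan(np.r_[.468,.344,.011],down(199.3),.3,n=4)
# box from top, now with nothing over it
T2=T;im=cv2.resize(T["pixels"],None,fx=4,fy=4,interpolation=cv2.INTER_CUBIC);h=cv2.cvtColor(im,cv2.COLOR_RGB2HSV).astype(int)
m=((h[...,1]<70)&(h[...,2]>118)).astype(np.uint8);n,l,st_,ce=cv2.connectedComponentsWithStats(m)
P=np.vstack([np.argwhere(l==i)[:,::-1] for i in range(1,n) if st_[i,4]>3000 and np.hypot(*(ce[i]/4-[326,236]))<35])/4-.375
x,e=fit([(T,P)],flat(slab(.2,.15,.034,.0341)),[.4862,-.0035,-.1]);print("box top",x[:2].round(4),np.degrees(x[2]).round(2),round(e,2))
```

```text
[0.4666 0.3433 0.0779] [ 36.3  15.6 -11.4  63.2   0.1  17. ]
[[[-0.01,0.0,0.56],[0.0,-0.01,-0.0],0.3],[[-0.02,0.01,0.56],[0.0,-0.01,-0.01],0.3],[[-0.01,0.0,0.56],[0.0,-0.01,-0.0],0.3],[[-0.01,0.0,0.56],[0.0,-0.02,-0.01],0.3]]
end [0.468  0.3438 0.011 ] time 29.075
box top [ 0.4866 -0.0032] -5.52 0.38
```

>>> {"fn": "move_arm", "kwargs": {"moves": [[[-0.01,0,0.8],[0,-0.01,0],0.3],[[-0.02,0.01,0.7],[0,-0.01,0],0.3],[[-0.01,0,0.45],[0,-0.01,0],0.3],[[-0.01,0,0.25],[0,-0.01,0],0.3],[[0,0,0],[0,0,0],0.3]]}}

```text
time: 29.7
ee_pos: [0.4683, 0.3445, 0.0126]
tcp_rot: [[-0.944, -0.33, -0.0], [-0.33, 0.944, 0.001], [-0.0, 0.001, -1.0]]
contact_force: [0.5, 0.2, 0.0]
finger_gap: 0.0596
grasp_force: 0.0
```

>>> {"fn": "move_arm", "kwargs": {"moves": [[[0,0,0],[0,0,0],1],[[0,0,0],[0,0,0],1],[[0,0,0],[0,0,0],1],[[0,0,0],[0,0,0],1],[[0,0,0],[0,0,0],1]]}}

```text
time: 30.32
ee_pos: [0.4688, 0.3452, 0.0137]
tcp_rot: [[-0.944, -0.33, 0.002], [-0.33, 0.944, 0.002], [-0.002, 0.001, -1.0]]
contact_force: [0.5, -0.5, 6.6]
finger_gap: 0.0209
grasp_force: 61.3
```

Run:
```python
from plan import *
s=arm.read_state();p,R=np.array(s["ee_pos"]),np.array(s["tcp_rot"])
st=plan(p+[0,0,.075],down(199.3),1,n=4)
st=plan(np.r_[.4863,-.0033,.09],down(174.5),1,start=st)
```

```text
[[[-0.0,0.0,-0.62],[0.0,0.01,-0.0],1],[[-0.0,0.0,-0.63],[0.01,0.01,-0.0],1],[[-0.0,0.0,-0.63],[0.0,0.01,-0.0],1],[[-0.0,0.0,-0.62],[0.01,0.0,-0.0],1]]
end [0.4688 0.3451 0.0887] time 30.325
[[[0.27,-0.93,-0.0],[-0.0,0.0,0.52],1],[[0.24,-0.94,-0.01],[-0.0,0.0,0.52],1],[[0.21,-0.95,0.0],[-0.0,0.0,0.52],1],[[0.17,-0.95,-0.0],[-0.0,0.0,0.52],1],[[0.14,-0.96,-0.01],[-0.0,0.0,0.51],1],[[0.1,-0.96,0.0],[-0.0,0.0,0.52],1],[[0.07,-0.97,-0.0],[-0.0,0.0,0.51],1],[[0.03,-0.97,-0.01],[-0.0,0.0,0.52],1]]
[[[-0.0,-0.97,0.0],[-0.0,0.0,0.51],1],[[-0.04,-0.96,-0.0],[-0.0,0.0,0.52],1],[[-0.07,-0.97,-0.01],[-0.0,0.0,0.51],1],[[-0.11,-0.96,0.0],[-0.0,0.0,0.52],1]]
end [ 0.4863 -0.0032  0.09  ] time 30.325
```

>>> {"fn": "move_arm", "kwargs": {"moves": [[[0,0,-0.3],[0,0,0],1],[[0,0,-0.62],[0,0,0],1],[[0,0,-0.8],[0,0,0],1],[[0,0,-0.78],[0,0,0],1]]}}

```text
time: 30.82
ee_pos: [0.4679, 0.3446, 0.0883]
tcp_rot: [[-0.944, -0.33, -0.001], [-0.33, 0.944, 0.0], [0.001, 0.001, -1.0]]
contact_force: [-0.1, 0.1, -2.1]
finger_gap: 0.0207
grasp_force: 60.4
```

>>> {"fn": "move_arm", "kwargs": {"moves": [[[0.27,-0.93,0],[0,0,0.52],1],[[0.24,-0.94,0],[0,0,0.52],1],[[0.21,-0.95,0],[0,0,0.52],1],[[0.17,-0.95,0],[0,0,0.52],1],[[0.14,-0.96,0],[0,0,0.51],1],[[0.1,-0.96,0],[0,0,0.52],1],[[0.07,-0.97,0],[0,0,0.51],1],[[0.03,-0.97,0],[0,0,0.52],1]]}}

```text
time: 31.82
ee_pos: [0.4796, 0.1115, 0.0876]
tcp_rot: [[-0.999, -0.046, -0.0], [-0.046, 0.999, 0.001], [0.0, 0.001, -1.0]]
contact_force: [-0.1, 0.2, -2.2]
finger_gap: 0.0207
grasp_force: 60.5
```

>>> {"fn": "move_arm", "kwargs": {"moves": [[[0,-0.97,0],[0,0,0.51],1],[[-0.04,-0.96,0],[0,0,0.52],1],[[-0.07,-0.97,0],[0,0,0.51],1],[[-0.11,-0.96,0],[0,0,0.52],1],[[0,0,0],[0,0,0],1],[[0,0,0],[0,0,0],1]]}}

```text
time: 32.58
ee_pos: [0.4856, -0.0032, 0.0875]
tcp_rot: [[-0.995, 0.096, -0.0], [0.096, 0.995, 0.001], [0.0, 0.001, -1.0]]
contact_force: [0.2, 0.9, -1.0]
finger_gap: 0.0207
grasp_force: 60.4
```

```bash
cat > cov.py <<'E'
from plan import *
s=arm.read_state();p,R=np.array(s["ee_pos"]),np.array(s["tcp_rot"]);print(p.round(4),R.round(3).tolist(),np.round(s["contact_force"],1),s["time"])
S,T=arm.capture("side"),arm.capture("top")
zc=p[2]-.0137
cv2.imwrite("pics/rawS.png",S["pixels"][:,:,::-1]);cv2.imwrite("pics/rawT.png",T["pixels"][:,:,::-1])
f=lambda x:slab(.2,.15,0,.006)@Rz(x[2]).T+[x[0],x[1],zc]
for nm,c in(("side",S),("top",T)):
    im=cv2.resize(c["pixels"],None,fx=4,fy=4,interpolation=cv2.INTER_CUBIC);h=cv2.cvtColor(im,cv2.COLOR_RGB2HSV).astype(int)
    m=((h[...,1]<75)&(h[...,2]>118))
    k=np.zeros(m.shape,np.uint8);hp=hull(proj(c,f([p[0],p[1],np.radians(-5.5)])));cen=hp.mean(0)
    cv2.fillPoly(k,[np.int32((cen+(hp-cen)*1.12+.5)*4).reshape(-1,1,2)],1)
    m=(m&(k>0)).astype(np.uint8);n,l,st,ce=cv2.connectedComponentsWithStats(m)
    P=np.vstack([np.argwhere(l==i)[:,::-1] for i in range(1,n) if st[i,4]>800])/4-.375
    x,e=fit([(c,P)],f,[p[0],p[1],np.radians(-5.5)]);print(nm,x[:2].round(4),np.degrees(x[2]).round(2),round(e,2))
    for q in("cover","cover_seat"): print(q,arm.mark_of(c,q)[:1],proj(c,[p[0],p[1],zc]).round(1).tolist())
a=cv2.resize(S["pixels"][160:290,300:450,::-1],(600,520),interpolation=cv2.INTER_CUBIC);cv2.imwrite("pics/cov.png",a)
E
python3 cov.py
```

```text
[ 0.4856 -0.0032  0.0875] [[-0.995, 0.096, -0.0], [0.096, 0.995, 0.001], [0.0, 0.001, -1.0]] [ 0.2  0.9 -1. ] 32.575
side [0.4845 0.0032] -5.59 0.36
cover [{'pixel': [379.0, 216.5], 'conf': 0.85}] [[376.7, 214.5]]
cover_seat [{'pixel': [373.4, 227.4], 'conf': 0.97}] [[376.7, 214.5]]
top [ 0.4875 -0.0005] -5.57 1.28
cover [] [[325.4, 235.9]]
cover_seat [] [[325.4, 235.9]]
```

View pics/cov.png

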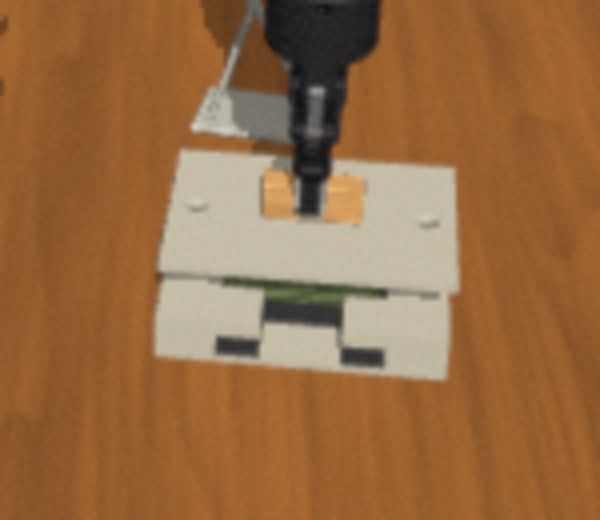

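The side view shows the cover level above the box, with holes at crop (196,206) and (428,221). The front edge blends into the white box, so I take x from the left and right edges and check y from the far edge.

```bash
cat > cx.py <<'E'
from plan import *
S,T=arm.capture("side"),arm.capture("top");s=arm.read_state();p=np.array(s["ee_pos"])
a=np.radians(-5.55);ux=np.array([np.cos(a),np.sin(a),0]);uy=np.array([-ux[1],ux[0],0])
def samp(c,q):
    I=c["pixels"].astype(np.float32);w=I[...,2]  # blue: white high, wood low
    return cv2.remap(w,q[:,0].astype(np.float32)[None],q[:,1].astype(np.float32)[None],cv2.INTER_LINEAR)[0]
def cross(t,v,rev=False):
    if rev:t,v=t[::-1],v[::-1]
    hi=np.median(np.sort(v)[-40:]);lo=v[:8].mean();i=np.argmax(v>(hi+lo)/2);return t[i]
def mid(c,C,w,z): 
    t=np.arange(-.112,.1121,.0003);v=samp(c,C*[1,1,0]+uy*w+ux*t[:,None]+[0,0,z]) if 0 else samp(c,proj(c,C*[1,1,0]+uy*w+ux*t[:,None]+[0,0,z]))
    return cross(t,v),cross(t,v,True)
def far(c,C,u,z):
    t=np.arange(-.095,-.04,.0003);v=samp(c,proj(c,C*[1,1,0]+ux*u+uy*t[:,None]+[0,0,z]));return cross(t,v)
def rep(nm,c,C,z,ws,us):
    C=np.array([C[0],C[1],0.]);m=[mid(c,C,w,z) for w in ws];print(nm,"x mids",[round(sum(q)/2*1e3,2) for q in m],"len",[round((q[1]-q[0])*1e3,1) for q in m],"far edge (mm, -75 expected)",[round(far(c,C,u,z)*1e3,1) for u in us])
zt=p[2]-.0137+.006;print(p.round(4))
rep("cover side",S,p,zt,(-.05,-.03,.03,.05),(-.08,-.06,.05,.08))
S0=dict(S);S0["pixels"]=cv2.imread("pics/side0.png")[:,:,::-1].copy();T0=dict(T);T0["pixels"]=cv2.imread("pics/top0.png")[:,:,::-1].copy()
rep("box side0",S0,[.4856,-.0035],.034,(-.05,-.03,.03,.05),(-.08,-.06,.05,.08))
E
python3 cx.py
```

```text
[ 0.4858 -0.0031  0.0875]
cover side x mids [np.float64(-1.45), np.float64(-2.05), np.float64(-1.75), np.float64(-1.9)] len [np.float64(200.7), np.float64(200.1), np.float64(200.7), np.float64(199.8)] far edge (mm, -75 expected) [np.float64(-75.2), np.float64(-74.6), np.float64(-73.1), np.float64(-73.4)]
box side0 x mids [np.float64(-0.7), np.float64(-0.55), np.float64(-0.4), np.float64(-0.7)] len [np.float64(200.4), np.float64(200.1), np.float64(199.8), np.float64(200.4)] far edge (mm, -75 expected) [np.float64(-75.8), np.float64(-75.8), np.float64(-75.8), np.float64(-76.1)]
```

>>> {"fn": "move_arm", "kwargs": {"moves": [[[-0.04,-0.05,0.3],[0,0,0],1],[[0,0,0.3],[0,0,0],1],[[0,0,0.1],[0,0,0],1],[[0,0,0],[0,0,0],1]]}}

```text
time: 33.48
ee_pos: [0.4865, -0.0052, 0.066]
tcp_rot: [[-0.995, 0.096, -0.001], [0.096, 0.995, 0.001], [0.001, 0.001, -1.0]]
contact_force: [0.6, 0.0, -1.3]
finger_gap: 0.0203
grasp_force: 60.4
```

```bash
python3 cx.py; python3 -c "
from h import *
s=arm.read_state();print(np.round(s['contact_force'],1),s['time'],np.round(s['tcp_rot'],3).tolist())"
```

```text
[ 0.4869 -0.0051  0.0666]
cover side x mids [np.float64(-2.2), np.float64(-2.2), np.float64(-2.2), np.float64(-2.35)] len [np.float64(200.4), np.float64(201.0), np.float64(199.8), np.float64(200.1)] far edge (mm, -75 expected) [np.float64(-75.2), np.float64(-74.0), np.float64(-73.7), np.float64(-72.5)]
box side0 x mids [np.float64(-0.7), np.float64(-0.55), np.float64(-0.4), np.float64(-0.7)] len [np.float64(200.4), np.float64(200.1), np.float64(199.8), np.float64(200.4)] far edge (mm, -75 expected) [np.float64(-75.8), np.float64(-75.8), np.float64(-75.8), np.float64(-76.1)]
[ 0.   0.2 -2.4] 33.575 [[-0.995, 0.096, 0.0], [0.096, 0.995, 0.001], [-0.0, 0.001, -1.0]]
```

>>> {"fn": "move_arm", "kwargs": {"moves": [[[0,0,0.12],[0,0,0],1],[[0,0,0.12],[0,0,0],1],[[0,0,0.12],[0,0,0],1],[[0,0,0],[0,0,0],1]]}}

```text
time: 34.08
ee_pos: [0.4866, -0.0051, 0.0553]
tcp_rot: [[-0.995, 0.096, -0.0], [0.096, 0.995, 0.001], [0.001, 0.001, -1.0]]
contact_force: [-0.2, -0.9, -2.0]
finger_gap: 0.021
grasp_force: 60.4
```

Cover bottom is about 8 mm below the pin tops with no contact, so the pins are in the holes.

>>> {"fn": "move_arm", "kwargs": {"moves": [[[0,0,0.1],[0,0,0],1],[[0,0,0.08],[0,0,0],1],[[0,0,0.05],[0,0,0],1],[[0,0,0.03],[0,0,0],1],[[0,0,0],[0,0,0],1]]}}

```text
time: 34.7
ee_pos: [0.4869, -0.0051, 0.0479]
tcp_rot: [[-0.995, 0.096, 0.0], [0.096, 0.995, 0.001], [-0.0, 0.001, -1.0]]
contact_force: [0.0, -0.5, -1.1]
finger_gap: 0.0212
grasp_force: 60.4
```

>>> {"fn": "move_arm", "kwargs": {"moves": [[[0,0,0.04],[0,0,0],1],[[0,0,0.03],[0,0,0],1],[[0,0,0],[0,0,0],1]]}}

```text
time: 35.08
ee_pos: [0.487, -0.0051, 0.0477]
tcp_rot: [[-0.995, 0.096, 0.002], [0.096, 0.995, 0.001], [-0.002, 0.001, -1.0]]
contact_force: [-6.4, -0.4, 14.8]
finger_gap: 0.0205
grasp_force: 62.7
```

Contact is at exactly the expected seat height (0.0477). I release, rise and check.

>>> {"fn": "move_arm", "kwargs": {"moves": [[[0,0,-0.05],[0,0,0],1],[[0,0,0],[0,0,0],0.4],[[0,0,0],[0,0,0],0.4],[[0,0,0],[0,0,0],0.4],[[0,0,-0.6],[0,0,0],0.4],[[0,0,-1],[0,0,0],0.4],[[0,0,-1],[0,0,0],0.4],[[0,0,-0.5],[0,0,0],0.4]]}}

```text
time: 36.08
ee_pos: [0.4875, -0.0052, 0.1418]
tcp_rot: [[-0.995, 0.096, 0.002], [0.096, 0.995, 0.001], [-0.002, 0.001, -1.0]]
contact_force: [0.8, 0.3, 0.7]
finger_gap: 0.0512
grasp_force: 0.0
```

>>> {"fn": "move_arm", "kwargs": {"moves": [[[0.5,0,-0.8],[0,0,0],0.4],[[1,0,-0.8],[0,0,0],0.4],[[1,0,-0.6],[0,0,0],0.4],[[1,0,0],[0,0,0],0.4],[[1,0,0],[0,0,0],0.4],[[0.5,0,0],[0,0,0],0.4],[[0,0,0],[0,0,0],0.4],[[0,0,0],[0,0,0],0.4]]}}

```text
time: 37.08
ee_pos: [0.3384, 0.0091, 0.2062]
tcp_rot: [[-0.995, 0.096, 0.001], [0.096, 0.995, 0.001], [-0.001, 0.001, -1.0]]
contact_force: [-0.4, -0.6, 0.7]
finger_gap: 0.0515
grasp_force: 0.0
```

Run:
```python
from plan import *
S,T=arm.capture("side"),arm.capture("top");s=arm.read_state();print(np.round(s["ee_pos"],3),s["time"],np.round(s["contact_force"],1))
W=lambda c,l:arm.boxes_of(c,l)[:1]
for nm,c in(("side",S),("top",T)):
    im=cv2.resize(c["pixels"],None,fx=4,fy=4,interpolation=cv2.INTER_CUBIC);h=cv2.cvtColor(im,cv2.COLOR_RGB2HSV).astype(int)
    m=((h[...,1]<70)&(h[...,2]>118));k=np.zeros(m.shape,np.uint8);hp=hull(proj(c,BOX([.4862,-.0038,np.radians(-5.5)])));cen=hp.mean(0)
    cv2.fillPoly(k,[np.int32((cen+(hp-cen)*1.25+.5)*4).reshape(-1,1,2)],1)
    m=(m&(k>0)).astype(np.uint8);n,l,st,ce=cv2.connectedComponentsWithStats(m)
    P=np.vstack([np.argwhere(l==i)[:,::-1] for i in range(1,n) if st[i,4]>800])/4-.375
    for z1 in(.034,.040,.046,.052):
        x,e=fit([(c,P)],flat(slab(.2,.15,0,z1)),[.4862,-.0038,-.097]);print(nm,z1,x[:2].round(4),np.degrees(x[2]).round(2),round(e,3))
for l in("tool_jar","caliper","sample_box"):
    a,b=arm.mark_of(T,l)[:1],arm.mark_of(S,l)[:1];print(l,[q[0]["pixel"] for q in(a,b) if q])
for u in(.08,-.08):
    print("pin tip px side",proj(S,flat(np.array([[u,0,.05]]))([.4858,-.004,-.097])).round(1))
a=cv2.resize(S["pixels"][190:270,330:420,::-1],(450,400),interpolation=cv2.INTER_CUBIC);b=cv2.resize(T["pixels"][190:280,285:370,::-1],(350,371),interpolation=cv2.INTER_CUBIC);b=cv2.copyMakeBorder(b,0,29,0,0,0)
cv2.imwrite("pics/final.png",np.hstack([a,b]))
```

```text
[0.338 0.009 0.206] 37.175 [-0.4 -0.6  0.2]
side 0.034 [ 0.4853 -0.0051] -5.57 0.505
side 0.04 [ 0.4855 -0.0044] -5.57 0.154
side 0.046 [ 0.4855 -0.0044] -5.56 0.73
side 0.052 [ 0.4855 -0.0044] -5.57 1.283
top 0.034 [ 0.4864 -0.0041] -5.51 0.506
top 0.04 [ 0.4871 -0.0035] -5.5 0.381
top 0.046 [ 0.4874 -0.0036] -5.44 0.259
top 0.052 [ 0.488  -0.0036] -5.47 0.146
tool_jar [[400.1, 139.7], [288.2, 197.6]]
caliper [[325.0, 138.1], [275.7, 235.2]]
sample_box [[251.3, 140.3], [271.6, 280.7]]
pin tip px side [[348.1 219.2]]
pin tip px side [[404.7 223.5]]
```

The cover height fits 40 mm (flush) in the side view, it lines up with the box, and the bystanders have not moved. I hand it in.

```bash
python3 -c "
from rig import arm
print(arm.close_job())"
```

```text
the job is handed in; nothing more can be done
None
```

The mount is in the box recess with its boss down, the cover is seated flush over both pins, and the job is handed in at about 37 s; the verdict was not shown. My first try stopped short because the fingertips hit the recess floor, so I set the mount on the desk, regripped it and placed it again. The picture allowance was used up by then, so I checked the final state by measuring, not by eye.

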